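Lock the loupe into its bench stand

TASK

Of the two round loupe stands, the one that holds the black loupe is still unlocked: turn its lock collar clockwise (seen from above) until the yellow lug points at the red mark on the foot, where the collar stops. Leave the collar of the empty stand as it is, and let go at the end.

Things in the scene. Friction and masses are not known exactly. Their poses are not given: they have to be found in the camera images.
- lock_collar_grip (a point): Centre of the grey lock collar on the stand that holds the black loupe: on its upright axis, half-way up, 41 mm above the worktop; turns with the collar, x axis along the yellow lug, z up. The collar is 65 mm across, from 31 to 51 mm above the worktop. The fixed loupe, 41 mm across, stands up through it to 59 mm. Pinch the collar across, fingers either side of the lug, or turn it by the lug
- loupe_stand_lock_mark (a point): The red mark, a 7 x 11 mm red bar on this stand's foot, 11 mm above the worktop and 53 mm from the collar's axis; locked when the lug points at it. The foot is a dark disc fixed to the worktop, 120 mm across and 10 mm high, with a neck 53 mm across under the collar. A white dot on it marks the open end; fine dots lead clockwise to the red mark
- lock_collar (a joint): Angle of that collar (rad): 0 at the open end, grows clockwise seen from above, 1.05 at the red mark, its end stop. Starts near the open end, turns stiffly (0.12 N m) and stays where left. Its lug is a yellow block with a black line on top, 12 mm wide, 33 to 47 mm above the worktop, reaching out to 50 mm from the axis
- spare_collar_lug (a point): Middle of the yellow lug on the empty stand's collar, 40 mm from its axis, 40 mm up. Same stand without a loupe (open hole); do not turn it. Round the work, to steer clear of: a monitor 0.31 m high (x 0.36 to 0.48, y -0.29 to 0.16), a cabinet 0.22 m high (x over 0.51, y 0.34 to 0.59), a shelf edge 0.39 m up (x over 0.64) and a sheet hanging from it (z over 0.28, y -0.48 to -0.26)

How it is judged:
By the outcome, as a careful person would: the job done as asked, in the order asked, and still so for the second after the job is handed in, with the robot touching nothing.
It also fails if it takes over 40 s, if anything falls off the work surface, if the arm or the gripper's body presses on something with over 40 N, if the wrist force passes 120 N, or if a joint passes its speed limit or range.

ROBOT

A 6-joint arm with a two-finger parallel gripper is mounted at the origin on the work surface; the furniture and walls round the work are solid. World frame = base frame: x ahead of the robot, y to its left, z up, the work surface at z = 0. Lengths are in m, angles in degrees, forces in N, time in s.
With the tool pointing down it reaches from about 0.3 to 0.75 m from the base axis. Payload 8.5 kg.
Tool frame: the origin (TCP) lies midway between the tips of the shut fingers; the grasp point (between the pads) lies 19 mm behind it; y points along the fingers, x is the direction in which the jaws open and shut, and the axes are right-handed (so a half turn about y gives the same grasp; the last joint's range is limited). The gripper opens to 85 mm and grips with 20 to 120 N. Pads are 22 mm wide; open, the fingers measure 114 mm over their backs; the gripper's body (76 mm by 85 mm) begins 54 mm behind the grasp point. The pads swing forward as they close: fully open they stand 13 mm farther back than shut.
Start: joints at [63.008, 21.807, 74.336, -0, 83.858, -12.336], TCP at [0.139, 0.532, 0.231] pointing down, gripper open.
Joint ranges: [-178.18, 178.18], [-50.72, 133.34], [12.68, 142.11], [-81.47, 261.47], [9.98, 163.14], [-165.26, 165.26]. Speed limits (degrees/s): [136.94, 136.94, 180, 180, 180, 180].

INTERFACE

Orientations are given as a 3x3 rotation matrix whose columns are the frame's x, y, z axes.
In Python, from rig import env gives the robot as it stands.
- The arm moves only by the tool carry_out, never from a script. Its argument "plan" is a list of rows, each a list of 3 entries, a list of its own where there are three numbers: the shift along the tool's x, y, z in m, then the turn, a rotation vector about the tool's x, y, z in degrees, then the finger opening in m, from 0 to 0.0854. In form: [[[dx, dy, dz], [ax, ay, az], jaw], ...]. A call has 1 to 8 rows; each row shifts and turns the commanded pose from where the row before left it, along the tool's axes as they then stand; what a row does not reach is not made up. A row lasts 1/8 s, in which the tool goes at most 62.5 mm and 10.7 degrees, less where a joint would pass 70% of its speed; a pose out of reach is approached as far as the arm can. A call is refused whole if a number of a shift passes 0.0625 or a number of a turn 10.7, either way. A call with a gripper value outside its range is refused whole. The fingers move at their own pace and stop on an object; "force" is the grip in N (left out, the last holds). Time passes only in rows, so rows that do not move let the fingers close. It gives the time, the measured TCP pose, the force and the opening at its end, in the units of the state.
- env.observe(): the state, without advancing time (a new reading comes with each control period).
- env.get_image(name): name is "scene" or "top" or "wrist"; returns a dict with "image" (384x512x3 uint8, red, green, blue), "vfov" (degrees; the focal length in pixels is half the picture's height over the tangent of half this angle, whatever the lens; pixels are square), "cx", "cy" (the principal point, pixels), "rvec" (rotation vector, rad) and "tvec" (3), from world to camera coordinates, as OpenCV has them; the wrist camera has in their place "tool_from_camera" (4x4, takes a point from camera to tool coordinates, whose origin is the TCP and whose axes are the tool frame's). Camera axes: x right, y down, z forward; pixel columns grow to the right and rows downward; lengths in m; the calibration is good to about 2 mm. A picture is of the moment at which its call begins: read the wrist's pose just before it. There is no depth.
- env.close_job(): hands the job in, once; it reports no verdict.
Trained networks look in a picture, given as the dict that the camera call returned (one of the last four; its "shot" number tells which), for a name from the list of things; names that differ only in an ending like _2 or _b are one class to them, and where a whole thing is asked for, a point or a joint stands for the part that bears it (a point fixed in the world has none). Each returns a list of dicts, best first, with "conf" (0 to 1); they miss things now and then, are a little off and sometimes report something else, mostly with a low value. They report only what shows in the picture. A call takes as long as a camera call.
- env.outline_of(target, picture): "mask" (384x512 bool, what is visible of it) and "pixel" ([row, column] in pixels, amid what is visible of it).
The state is a dict: "time_s": time; "q": joint angles; "qvel": joint speeds; "joint_efforts": joint torques, N m; "position": TCP position; "tool_rot": TCP orientation; "ft_force": force on the tool from outside, world axes, zero at the start; "wrist_torque": the same for the moment, N m; "grip_width": finger opening in m.
Only numpy, scipy, OpenCV 4.12 (cv2) and the standard library are available. Lean on these libraries where they do the work, as an engineer would, in place of code of your own. Each camera call takes 0.05 s, during which the arm holds its last target.

## Working session

There is one attempt and no reset: what is moved stays moved. The work goes in short steps, Python scripts to look and compute and a tool call to move; the robot and the scene stay as the last step left them, time stands still between calls to the robot, and variables do not carry over. Pictures are saved under pics/ and viewed, and the job is handed in when it is done.

Besides the shell and the picture viewer there is one more tool, called after "Request:" by a JSON object that holds its "name" and its "arguments". carry_out: Moves the arm, as the interface text tells. Its arguments: {"type":"object","properties":{"plan":{"type":"array","items":{"type":"array"}},"force":{"type":"number"}},"required":["plan"]}

```bash
ls; mkdir -p pics
python3 - <<'E'
from rig import env
import cv2,pickle
s=env.observe();print({k:s[k] for k in('time_s','position','tool_rot','grip_width','q')})
d={}
for n in("scene","top","wrist"):
    p=env.get_image(n);d[n]=p
    cv2.imwrite(f"pics/{n}0.png",p["image"][:,:,::-1]);print(n,{k:v for k,v in p.items() if k!='image'})
    for t in("lock_collar_grip","spare_collar_lug","loupe_stand_lock_mark"):
        for o in env.outline_of(t,p):print(t,o["conf"],o["pixel"],o["mask"].sum())
pickle.dump(d,open("d0.pkl","wb"))
E
```

```text
pics
{'time_s': 0.0, 'position': array([0.13904127, 0.53184936, 0.2307231 ]), 'tool_rot': array([[ 2.53016285e-01, -6.42648149e-04, -9.67461806e-01],
       [ 9.67461017e-01, -1.27189112e-03,  2.53016924e-01],
       [-1.39310694e-03, -9.99998985e-01,  2.99927865e-04]]), 'grip_width': 0.08562310976375903, 'q': array([ 6.30073696e+01,  2.18412332e+01,  7.43824437e+01, -2.67358545e-04,
        8.38579707e+01, -1.23365026e+01])}
scene {'vfov': 51.830502506135886, 'cx': 255.55348394463303, 'cy': 192.7682578176401, 'rvec': array([ 1.19286619, -1.96371647,  1.16576214]), 'tvec': array([0.39278702, 0.16465038, 0.63116808]), 'shot': 1}
lock_collar_grip 0.73 [181.5, 238.4] 316
spare_collar_lug 0.64 [225.4, 237.2] 370
spare_collar_lug 0.54 [189.0, 232.3] 1233
loupe_stand_lock_mark 0.18 [182.9, 237.9] 341
top {'vfov': 53.24864963654682, 'cx': 255.06293560755967, 'cy': 195.7902533434567, 'rvec': array([ 2.07031252, -2.16671495,  0.22682456]), 'tvec': array([0.25037854, 0.44030507, 0.82668914]), 'shot': 2}
lock_collar_grip 0.7 [181.6, 255.8] 256
spare_collar_lug 0.83 [226.7, 223.0] 245
loupe_stand_lock_mark 0.67 [172.7, 249.2] 1928
wrist {'vfov': 58.96035353968333, 'cx': 252.98878303310414, 'cy': 189.33086310054733, 'tool_from_camera': array([[ 9.99997400e-01, -2.13421016e-03,  8.03720526e-04,
         1.84046565e-03],
       [-1.37141203e-03, -2.81189262e-01,  9.59651352e-01,
        -1.43424915e-01],
       [-1.82210008e-03, -9.59649959e-01, -2.81191458e-01,
         7.12270376e-02],
       [ 0.00000000e+00,  0.00000000e+00,  0.00000000e+00,
         1.00000000e+00]]), 'shot': 3}
```

View images.

Run:
```python
import pickle,cv2
d=pickle.load(open("d0.pkl","rb"))
im=d["top"]["image"][:,:,::-1]
cv2.imwrite("pics/topz.png",cv2.resize(im[120:270,170:370],None,fx=4,fy=4,interpolation=cv2.INTER_CUBIC))
im=d["scene"]["image"][:,:,::-1]
cv2.imwrite("pics/scenez.png",cv2.resize(im[130:280,150:350],None,fx=4,fy=4,interpolation=cv2.INTER_CUBIC))
```

```text
(no output)
```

View pics/scene0.png

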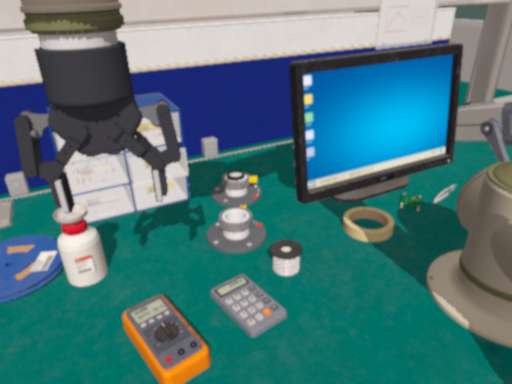

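View pics/top0.png

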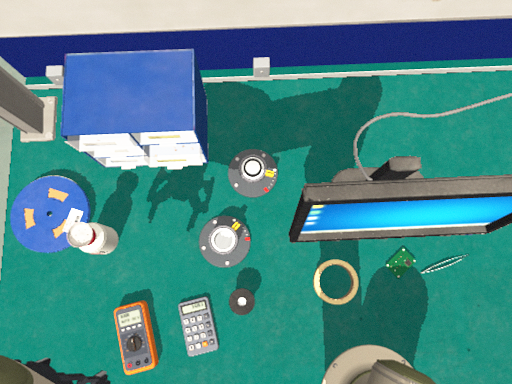

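View pics/wrist0.png

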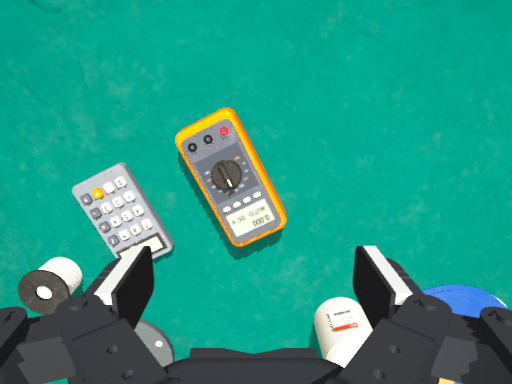

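View pics/topz.png

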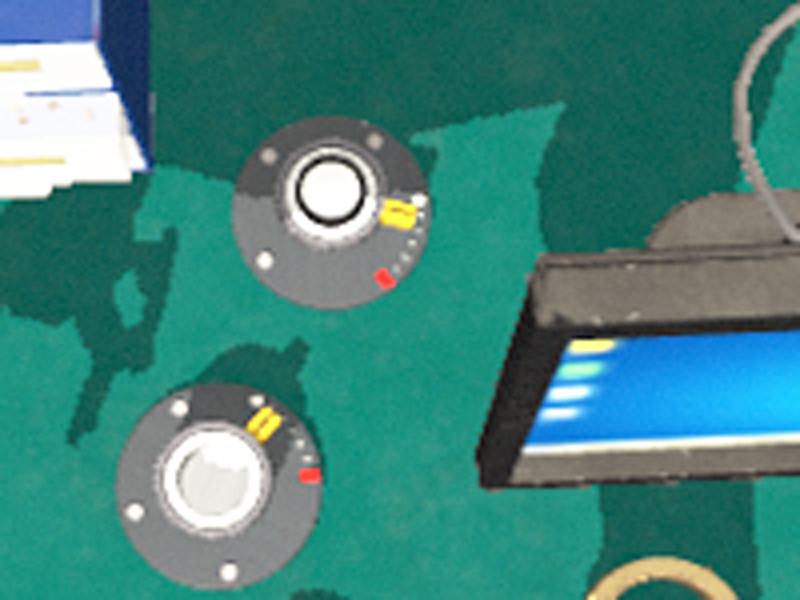

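View pics/scenez.png

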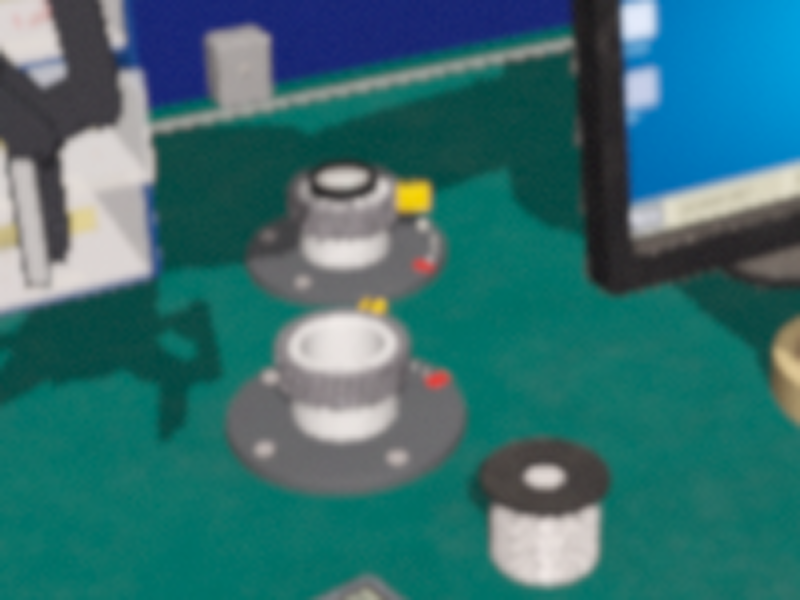

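```bash
cat > h.py <<'E'
import numpy as np,cv2
def K(p):
    f=192/np.tan(np.radians(p["vfov"])/2)
    return np.array([[f,0,p["cx"]],[0,f,p["cy"]],[0,0,1]])
def ext(p,s=None):
    if "rvec" in p: return cv2.Rodrigues(p["rvec"])[0],np.array(p["tvec"])
    T=np.eye(4);T[:3,:3]=s["tool_rot"];T[:3,3]=s["position"]
    W=np.linalg.inv(T@p["tool_from_camera"]);return W[:3,:3],W[:3,3]
def back(p,uv,z,s=None):
    R,t=ext(p,s);c=-R.T@t
    d=R.T@np.linalg.inv(K(p))@np.array([uv[0],uv[1],1.])
    return c+d*(z-c[2])/d[2]
def proj(p,X,s=None):
    R,t=ext(p,s);x=(np.atleast_2d(X)@R.T+t)@K(p).T
    return x[:,:2]/x[:,2:]
def blobs(im,kind):
    h=cv2.cvtColor(np.ascontiguousarray(im),cv2.COLOR_RGB2HSV).astype(int)
    H,S,V=h[...,0],h[...,1],h[...,2]
    m=((H>18)&(H<34)&(S>150)&(V>130)) if kind=="y" else (((H<6)|(H>174))&(S>150)&(V>120))
    n,l,st,c=cv2.connectedComponentsWithStats(m.astype(np.uint8))
    return [(st[i,4],c[i]) for i in range(1,n) if st[i,4]>5]
E
python3 - <<'E'
import pickle
from h import *
d=pickle.load(open("d0.pkl","rb"))
for n in("top","scene"):
    p=d[n]
    for k,z in(("y",.047 if n=="top" else .042),("r",.011)):
        for a,c in blobs(p["image"],k):
            if 200<c[0]<290 and 140<c[1]<260: print(n,k,a,c.round(1),back(p,c,z).round(4))
p=d["top"]
for c in((252.8,173.1),):print("foot centre",back(p,c,.01))
print("collar top centre",back(p,(170+331/4,120+191/4),.055))
print("white dot",back(p,(170+420/4,120+201/4),.011))
# overlay model check fn
def fit(uvdot,):pass
E
```

```text
top y 47 [269.3 173.2] [0.502  0.1951 0.047 ]
top y 47 [235.5 225.6] [0.3848 0.2769 0.047 ]
top r 14 [265.8 189.2] [0.4728 0.2035 0.011 ]
top r 14 [247.1 238.1] [0.3593 0.2525 0.011 ]
scene y 54 [253.  178.6] [0.5016 0.1934 0.042 ]
scene y 11 [243.4 205.8] [0.3949 0.2685 0.042 ]
scene r 7 [258.7 224.6] [0.3588 0.2518 0.011 ]
foot centre [0.51391785 0.23243606 0.01      ]
collar top centre [0.51443828 0.23251837 0.055     ]
white dot [0.51833099 0.17899535 0.011     ]
```

Request:
{"name": "carry_out", "arguments": {"plan": [[[0,0,0],[-10,0,0],0.04],[[0,0,0],[-10,0,0],0.04],[[0,0,0],[-10,0,0],0.04],[[0,0,0],[0,0,0],0.04]]}}

```text
time_s: 1.1
position: [0.1373, 0.5323, 0.2302]
tool_rot: [[0.25, 0.483, -0.839], [0.968, -0.127, 0.215], [-0.002, -0.866, -0.5]]
ft_force: [0.4, 0.4, 0.9]
grip_width: 0.04
```

```bash
cat > log.py <<'E'
from rig import env
import json,numpy as np,sys
s=env.observe()
json.dump({k:np.asarray(s[k]).tolist() for k in("q","position","tool_rot")},open("log.jsonl","a"));open("log.jsonl","a").write("\n")
print(s["time_s"],"q",np.round(s["q"],2),"p",np.round(s["position"],4),"w",round(s["grip_width"],4),"F",np.round(s["ft_force"],1),"T",np.round(s["wrist_torque"],2));print(np.round(s["tool_rot"],3))
E
python3 log.py; python3 -c "
import pickle
from h import *
d=pickle.load(open('d0.pkl','rb'))
for n in('top','scene'):
  R,t=ext(d[n]);print(n,-R.T@t)"
```

```text
1.1 q [ 76.69  24.89  75.41 -30.3   81.79   6.11] p [0.1373 0.5323 0.2302] w 0.04 F [0.4 0.4 0.9] T [ 0.07  0.18 -0.01]
[[ 0.25   0.483 -0.839]
 [ 0.968 -0.127  0.215]
 [-0.002 -0.866 -0.5  ]]
top [0.27584062 0.24296164 0.89713683]
scene [-0.25782476  0.55845518  0.44879699]
```

Request:
{"name": "carry_out", "arguments": {"plan": [[[0,-0.04,-0.02],[0,0,10],0.04],[[0,-0.04,-0.02],[0,0,10],0.04],[[0,0,0],[0,0,0],0.04]]}}

```text
time_s: 1.48
position: [0.1388, 0.5407, 0.3124]
tool_rot: [[0.391, 0.383, -0.837], [0.882, -0.416, 0.222], [-0.263, -0.825, -0.5]]
ft_force: [-0.3, 0.0, -1.9]
grip_width: 0.0398
```

```bash
python3 log.py
```

```text
1.475 q [ 76.01  31.21  52.6  -30.95 113.44  -2.54] p [0.1388 0.5407 0.3124] w 0.0398 F [-0.3  0.  -1.9] T [ 0.21  0.2  -0.01]
[[ 0.391  0.383 -0.837]
 [ 0.882 -0.416  0.222]
 [-0.263 -0.825 -0.5  ]]
```

Request:
{"name": "carry_out", "arguments": {"plan": [[[0,0,0],[0,10,-10],0.04],[[0,0,0],[0,10,-10],0.04],[[0,0,-0.06],[0,0,-10],0.04],[[0,0,0],[0,0,0],0.04]]}}

```text
time_s: 1.98
position: [0.1814, 0.509, 0.3446]
tool_rot: [[0.385, 0.578, -0.719], [0.889, -0.025, 0.457], [0.246, -0.816, -0.524]]
ft_force: [0.1, -0.1, 0.5]
grip_width: 0.04
```

```bash
python3 log.py
```

```text
1.975 q [ 73.23  16.09  72.06 -34.37  83.3   12.36] p [0.1814 0.509  0.3446] w 0.04 F [ 0.1 -0.1  0.5] T [0.01 0.31 0.01]
[[ 0.385  0.578 -0.719]
 [ 0.889 -0.025  0.457]
 [ 0.246 -0.816 -0.524]]
```

```bash
cat > kin.py <<'E'
import numpy as np,json
from scipy.spatial.transform import Rotation as R
from scipy.optimize import least_squares
def E(a,d): return R.from_euler(a,d,degrees=True).as_matrix()
def pts(q,P,s4=1,s6=1):
    a1,s,h,a2,a3,d4,w,L,b=P
    R1=E('z',q[0]);R2=R1@E('y',q[1]);R3=R2@E('y',q[2]);R4=R3@E('z',s4*q[3]);R5=R4@E('y',q[4]);R6=R5@E('z',s6*q[5])
    o=R1@[a1,0,h];sh=R1@[a1,s,h];el=sh+R2@[0,0,a2];el2=el+R3@[a3,0,0];wr=el2+R3@[0,0,d4];w2=wr+R5@[0,w,0];w3=w2+R5@[b,0,0];tc=w3+R5@[0,0,L]
    return [o,sh,el,el2,wr,w2,w3,tc],R6
def load():
    D=[json.loads(l) for l in open("log.jsonl") if l.strip()]
    D.append(dict(q=[63.0074,21.8412,74.3824,0,83.858,-12.3365],position=[0.13904,.53185,.23072],tool_rot=[[.25302,-.00064,-.96746],[.96746,-.00127,.253017],[-.00139,-1,.0003]]))
    return D
E
python3 - <<'E'
from kin import *
D=load()
for s4 in(1,-1):
  for s6 in (1,-1):
    e=[np.abs(pts(d['q'],np.zeros(9),s4,s6)[1][:,2]-np.array(d['tool_rot'])[:,1]).max() for d in D]
    Rs=[pts(d['q'],np.zeros(9),s4,s6)[1].T@np.array(d['tool_rot']) for d in D]
    print(s4,s6,np.round(e,3),[np.round(r[:,0],2) for r in Rs])
E
```

```text
1 1 [0. 0. 0. 0.] [array([-1.,  0., -0.]), array([-1.,  0., -0.]), array([-1.,  0., -0.]), array([-1., -0., -0.])]
1 -1 [0. 0. 0. 0.] [array([-0.98, -0.21, -0.  ]), array([-1.  ,  0.09, -0.  ]), array([-0.91, -0.42, -0.  ]), array([-0.91,  0.42, -0.  ])]
-1 1 [0.972 0.916 1.074 0.   ] [array([-0.98,  0.18, -0.02]), array([-0.92, -0.37, -0.16]), array([-0.96,  0.24, -0.13]), array([-1., -0., -0.])]
-1 -1 [0.972 0.916 1.074 0.   ] [array([-1.  , -0.04, -0.02]), array([-0.94, -0.29, -0.16]), array([-0.97, -0.18, -0.13]), array([-0.91,  0.42, -0.  ])]
```

Orientation model exact. Now fit the lengths.

Run:
```python
from kin import *
D=load()
for fr in([1,2,3,5,6,7],[2,3,5,6,7],[1,2,3,4,5,6,7],[2,3,5,6,7,8]):
    x0=np.array([0,0,.2,.41,0,.39,.1,.3,0])
    def f(x):
        P=np.zeros(9);P[fr]=x
        return np.concatenate([pts(d['q'],P)[0][-1]-d['position'] for d in D])
    r=least_squares(f,x0[fr]);P=np.zeros(9);P[fr]=r.x
    print(fr,P.round(4),np.abs(r.fun).max(),np.linalg.svd(r.jac)[1].round(3))
```

```text
[1, 2, 3, 5, 6, 7] [0.     0.1061 0.0262 0.5323 0.     0.3486 0.0084 0.247  0.    ] 0.013489969429117621 [3.39  2.804 2.077 0.427 0.364 0.135]
[2, 3, 5, 6, 7] [0.     0.     0.1216 0.4308 0.     0.3883 0.1035 0.2058 0.    ] 0.042854008310919206 [3.39  2.077 2.    0.417 0.149]
[1, 2, 3, 4, 5, 6, 7] [ 0.      0.1175  0.1301  0.5371  0.103   0.3508 -0.      0.2575  0.    ] 2.926964673966026e-07 [3.915 2.804 2.095 0.495 0.364 0.179 0.12 ]
[2, 3, 5, 6, 7, 8] [0.     0.     0.1066 0.4505 0.     0.3963 0.1047 0.2091 0.0161] 0.04196988529903237 [3.423 2.826 2.    0.417 0.324 0.129]
```

```bash
cat >> kin.py <<'E'
PP=np.array([0,.1175,.1301,.5371,.103,.3508,0,.2575,0])
def ik(pos,Rt,q0):
    def f(q):
        c,R6=pts(q,PP); return np.concatenate([(c[-1]-pos)*5,(R6@np.diag([-1,-1,1.])[:,[0,2,1]]*1-Rt).ravel()])
    r=least_squares(f,q0,x_scale=30.);return r.x,np.abs(r.fun).max()
BOX=dict(mon=([.36,-.29,0],[.48,.16,.31]),cab=([.51,.34,0],[.9,.59,.22]),shelf=([.64,-1,.37],[1,1,.6]))
def dist(p,b):
    lo,hi=np.array(b[0]),np.array(b[1]);return np.linalg.norm(np.maximum(0,np.maximum(lo-p,p-hi)))
def clear(q):
    c,_=pts(q,PP);o,sh,el,el2,wr,_,_,tc=c;out={}
    segs=dict(upper=(sh,el),elb=(el,el2),fore=(el2,wr),tool=(wr,tc),finger=(wr+(tc-wr)*.7,tc))
    for n,(a,b) in segs.items():
        for k,B in BOX.items(): out[n,k]=min(dist(a+(b-a)*t,B) for t in np.linspace(0,1,41))
    return out,c
def Rtool(down,xdir):
    y=np.array(down,float);y/=np.linalg.norm(y);x=np.array(xdir,float);x-=y*(x@y);x/=np.linalg.norm(x)
    return np.stack([x,y,np.cross(x,y)],1)
E
python3 - <<'E'
from kin import *
D=load()
# check map tool from R6
d=D[0];print((pts(d['q'],PP)[1].T@np.array(d['tool_rot'])).round(2))
E
```

```text
[[-1. -0.  0.]
 [ 0.  0.  1.]
 [-0.  1. -0.]]
```

```bash
python3 - <<'E'
s=open("kin.py").read().replace("np.diag([-1,-1,1.])[:,[0,2,1]]*1","np.array([[-1,0,0],[0,0,1],[0,1,0.]])")
open("kin.py","w").write(s)
E
python3 - <<'E'
from kin import *
q0=[12,40,80,0,60,0]
C=np.array([.514,.2324])
for lean,az in((0,0),(10,100),(15,100),(20,100),(20,130),(25,110)):
  for ja in(-18,-55):
    l=np.radians(lean);a=np.radians(az)
    down=[-np.sin(l)*np.cos(a),-np.sin(l)*np.sin(a),-np.cos(l)]
    j=np.radians(ja)
    best=None
    for sg in(1,-1):
        Rt=Rtool(down,[sg*np.cos(j),sg*np.sin(j),0])
        q,e=ik(np.array([C[0],C[1],.014]),Rt,q0)
        if abs((q[5]+180)%360-180)<165: 
            o,c=clear(q);print(lean,az,ja,sg,q.round(1),round(e,4),{k:round(v,3) for k,v in o.items() if v<.13 and k[0]!='finger'}, 'el',c[2].round(2),'el2',c[3].round(2),'wr',c[4].round(2))
E
```

```text
0 0 -18 1 [12.3 37.2 88.   0.  54.8 30.3] 0.0 {('fore', 'mon'): np.float64(0.058), ('fore', 'cab'): np.float64(0.119), ('tool', 'mon'): np.float64(0.08), ('tool', 'cab'): np.float64(0.108)} el [0.29 0.18 0.56] el2 [0.23 0.17 0.47] wr [0.51 0.23 0.27]
0 0 -18 -1 [  12.3   37.2   88.     0.    54.8 -149.7] 0.0 {('fore', 'mon'): np.float64(0.058), ('fore', 'cab'): np.float64(0.119), ('tool', 'mon'): np.float64(0.08), ('tool', 'cab'): np.float64(0.108)} el [0.29 0.18 0.56] el2 [0.23 0.17 0.47] wr [0.51 0.23 0.27]
0 0 -55 1 [12.3 37.2 88.  -0.  54.8 67.3] 0.0 {('fore', 'mon'): np.float64(0.058), ('fore', 'cab'): np.float64(0.119), ('tool', 'mon'): np.float64(0.08), ('tool', 'cab'): np.float64(0.108)} el [0.29 0.18 0.56] el2 [0.23 0.17 0.47] wr [0.51 0.23 0.27]
0 0 -55 -1 [  12.3   37.2   88.    -0.    54.8 -112.7] 0.0 {('fore', 'mon'): np.float64(0.058), ('fore', 'cab'): np.float64(0.119), ('tool', 'mon'): np.float64(0.08), ('tool', 'cab'): np.float64(0.108)} el [0.29 0.18 0.56] el2 [0.23 0.17 0.47] wr [0.51 0.23 0.27]
10 100 -18 1 [ 16.9  38.4  86.  -11.8  57.3  41.1] 0.0 {('fore', 'mon'
[... 4471 characters left out ...]
t64(0.126), ('fore', 'cab'): np.float64(0.043), ('tool', 'mon'): np.float64(0.08), ('tool', 'cab'): np.float64(0.034)} el [0.27 0.25 0.54] el2 [0.22 0.22 0.46] wr [0.48 0.33 0.25]
25 110 -55 1 [ 23.4  40.5  85.8 -29.5  58.9  93.6] 0.0 {('fore', 'mon'): np.float64(0.126), ('fore', 'cab'): np.float64(0.043), ('tool', 'mon'): np.float64(0.08), ('tool', 'cab'): np.float64(0.034)} el [0.27 0.25 0.54] el2 [0.22 0.22 0.46] wr [0.48 0.33 0.25]
25 110 -55 -1 [ 23.4  40.5  85.8 -29.5  58.9 -86.4] 0.0 {('fore', 'mon'): np.float64(0.126), ('fore', 'cab'): np.float64(0.043), ('tool', 'mon'): np.float64(0.08), ('tool', 'cab'): np.float64(0.034)} el [0.27 0.25 0.54] el2 [0.22 0.22 0.46] wr [0.48 0.33 0.25]
```

Run:
```python
from rig import env
import cv2
p=env.get_image("scene")
im=p["image"][:,:,::-1]
cv2.imwrite("pics/s1.png",cv2.resize(im[0:230,0:300],None,fx=2.6,fy=2.6,interpolation=cv2.INTER_CUBIC))
p=env.get_image("top");cv2.imwrite("pics/t1.png",p["image"][:,:,::-1])
```

```text
(no output)
```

View pics/s1.png

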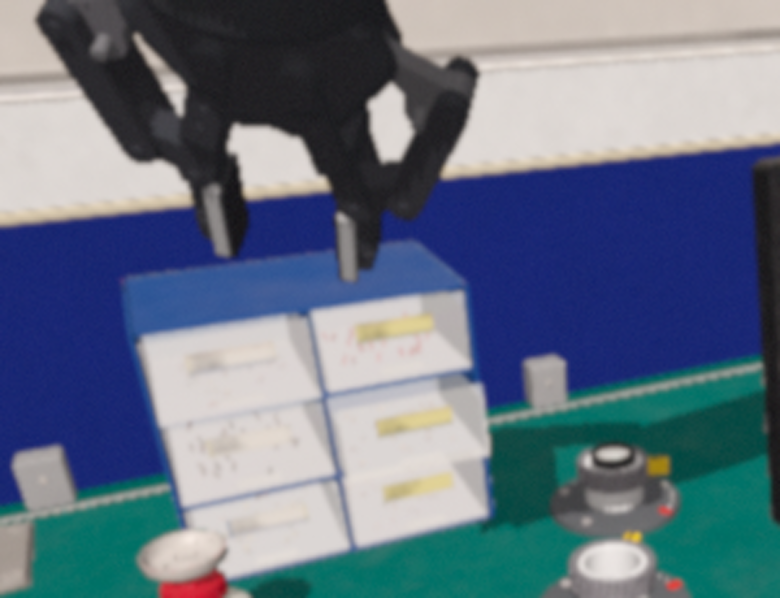

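View pics/t1.png

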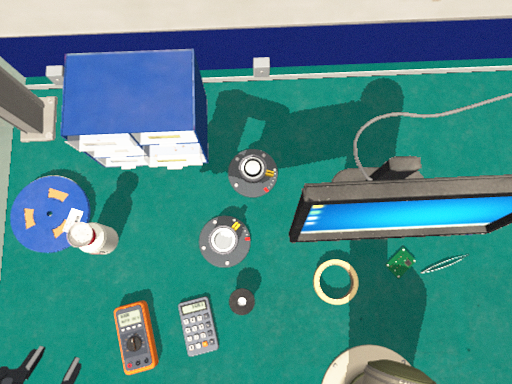

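```bash
cat > plan.py <<'E'
from kin import *
C=np.array([.514,.2324])
def pose(jaw,lean,az,zg,back=.027,C=C):
    l=np.radians(lean);a=np.radians(az);j=np.radians(jaw)
    down=np.array([-np.sin(l)*np.cos(a),-np.sin(l)*np.sin(a),-np.cos(l)])
    Rt=Rtool(down,[np.cos(j),np.sin(j),0])
    return np.array([C[0],C[1],zg])+back*down,Rt
E
python3 - <<'E'
from plan import *
for lean,az,jaw in((8,115,25),(8,97,7),(8,78,-12),(8,110,-12),(0,0,-12)):
    p,Rt=pose(jaw,lean,az,.041);q,e=ik(p,Rt,[12,40,80,0,60,0]);o,c=clear(q)
    print(lean,az,jaw,p.round(4),q.round(1),round(e,4),{k:round(v,3) for k,v in o.items() if v<.13 and k[0]!='finger'})
E
```

```text
8 115 25 [0.5156 0.229  0.0143] [15.6 37.4 88.1 -9.8 53.6 -3.7] 0.0 {('fore', 'mon'): np.float64(0.081), ('fore', 'cab'): np.float64(0.093), ('tool', 'mon'): np.float64(0.078), ('tool', 'cab'): np.float64(0.084)}
8 97 7 [0.5145 0.2287 0.0143] [15.6 38.1 86.4 -9.4 57.1 13.8] 0.0 {('fore', 'mon'): np.float64(0.082), ('fore', 'cab'): np.float64(0.09), ('tool', 'mon'): np.float64(0.077), ('tool', 'cab'): np.float64(0.082)}
8 78 -12 [0.5132 0.2287 0.0143] [15.3 38.8 84.8 -8.2 60.4 31.5] 0.0 {('fore', 'mon'): np.float64(0.081), ('fore', 'cab'): np.float64(0.091), ('tool', 'mon'): np.float64(0.076), ('tool', 'cab'): np.float64(0.082)}
8 110 -12 [0.5153 0.2289 0.0143] [15.6 37.6 87.6 -9.8 54.6 33. ] 0.0 {('fore', 'mon'): np.float64(0.081), ('fore', 'cab'): np.float64(0.092), ('tool', 'mon'): np.float64(0.077), ('tool', 'cab'): np.float64(0.083)}
0 0 -12 [0.514  0.2324 0.014 ] [12.3 37.2 88.   0.  54.8 24.3] 0.0 {('fore', 'mon'): np.float64(0.058), ('fore', 'cab'): np.float64(0.119), ('tool', 'mon'): np.float64(0.08), ('tool', 'cab'): np.float64(0.108)}
```

```bash
cat > rows.py <<'E'
from plan import *
from rig import env
def orth(M):
    u,_,v=np.linalg.svd(M);return u@v
def rows(tgt,Rt,n=None,jaw=.085,cur=None):
    s=env.observe() if cur is None else cur
    p=np.array(s["position"]);Rc=orth(np.array(s["tool_rot"]))
    rv=R.from_matrix(Rc.T@Rt).as_rotvec(degrees=True);D=np.linalg.norm(tgt-p)
    if n is None:n=int(np.ceil(max(np.linalg.norm(rv)/10,D/.055,1)))
    out=[]
    p0=p.copy()
    for i in range(n):
        g=p0+(tgt-p0)*(i+1)/n
        d=np.round(Rc.T@(g-p),4);Rg=orth(np.array(s["tool_rot"]))@R.from_rotvec(rv*(i+1)/n,degrees=True).as_matrix()
        w=np.round(R.from_matrix(Rc.T@Rg).as_rotvec(degrees=True),1)
        out.append([d.tolist(),w.tolist(),jaw]);p=p+Rc@d;Rc=Rc@R.from_rotvec(w,degrees=True).as_matrix()
    return out,dict(position=p,tool_rot=Rc)
E
python3 - <<'E'
from rows import *
p,Rt=pose(25,8,115,.041);down=Rt[:,1]
hov=p-down*.13
r,c=rows(hov,Rt);print(len(r));print(r);print(c["position"],hov)
q=env.observe()["q"]
s=env.observe();Rc=orth(s["tool_rot"]);pc=s["position"]
for t in np.linspace(0,1,9):
    rv=R.from_matrix(Rc.T@Rt).as_rotvec()
    q,e=ik(pc+(hov-pc)*t,Rc@R.from_rotvec(rv*t).as_matrix(),q);o,_=clear(q);print(q.round(0),round(e,4),min((round(v,3),k) for k,v in o.items()))
E
```

```text
9
[[[-0.0176, 0.0399, -0.028], [2.0, 3.8, 3.0], 0.085], [[-0.0135, 0.0397, -0.0304], [2.1, 3.8, 3.0], 0.085], [[-0.0094, 0.0391, -0.0327], [2.0, 3.8, 3.0], 0.085], [[-0.0051, 0.0383, -0.0344], [2.1, 3.8, 3.0], 0.085], [[-0.0009, 0.0372, -0.0361], [2.0, 3.8, 3.0], 0.085], [[0.0036, 0.0359, -0.0372], [2.1, 3.8, 3.0], 0.085], [[0.0078, 0.0341, -0.0382], [2.0, 3.8, 3.0], 0.085], [[0.0122, 0.0323, -0.0386], [2.1, 3.8, 3.0], 0.085], [[0.0163, 0.0301, -0.0388], [2.1, 3.8, 3.0], 0.085]]
[0.50788752 0.24540638 0.14303127] [0.50794184 0.24539177 0.14299761]
[ 73.  16.  72. -34.  84.  12.] 0.0 (np.float64(0.351), ('finger', 'cab'))
[ 66.  15.  77. -31.  80.  12.] 0.0 (np.float64(0.304), ('finger', 'cab'))
[ 59.  14.  80. -27.  76.  11.] 0.0 (np.float64(0.258), ('finger', 'cab'))
[ 51.  14.  83. -23.  73.   8.] 0.0 (np.float64(0.212), ('finger', 'cab'))
[ 44.  15.  85. -20.  71.   6.] 0.0 (np.float64(0.167), ('finger', 'cab'))
[ 36.  17.  86. -17.  70.   3.] 0.0 (np.float64(0.125), ('finger', 'cab'))
[ 29.  20.  85. -13.  69.  -0.] 0.0 (np.float64(0.088), ('finger', 'cab'))
[ 23.  24.  83. -11.  70.  -3.] 0.0 (np.float64(0.074), ('finger', 'cab'))
[17. 28. 80. -8. 71. -5.] 0.0 (np.float64(0.084), ('tool', 'cab'))
```

Run:
```python
from rows import *
p,Rt=pose(25,8,115,.041);down=Rt[:,1]
hov=p-down*.22
r,c=rows(hov,Rt);print(len(r));print(r);print(c["position"],hov)
```

```text
8
[[[-0.0161, 0.0353, -0.0362], [2.3, 4.3, 3.4], 0.085], [[-0.0112, 0.0347, -0.0387], [2.3, 4.3, 3.3], 0.085], [[-0.0062, 0.0336, -0.0406], [2.3, 4.2, 3.4], 0.085], [[-0.0012, 0.0321, -0.0423], [2.3, 4.3, 3.4], 0.085], [[0.0038, 0.0303, -0.0434], [2.3, 4.3, 3.4], 0.085], [[0.0088, 0.0282, -0.0442], [2.3, 4.3, 3.3], 0.085], [[0.0138, 0.0257, -0.0443], [2.3, 4.3, 3.4], 0.085], [[0.0185, 0.023, -0.0442], [2.3, 4.3, 3.4], 0.085]]
[0.5026726  0.25673007 0.23216948] [0.5026483  0.2567438  0.23212174]
```

Request:
{"name": "carry_out", "arguments": {"plan": [[[-0.016,0.035,-0.036],[2.3,4.3,3.4],0.085],[[-0.011,0.035,-0.039],[2.3,4.3,3.3],0.085],[[-0.006,0.034,-0.041],[2.3,4.2,3.4],0.085],[[-0.001,0.032,-0.042],[2.3,4.3,3.4],0.085],[[0.004,0.03,-0.043],[2.3,4.3,3.4],0.085],[[0.009,0.028,-0.044],[2.3,4.3,3.3],0.085],[[0.014,0.026,-0.044],[2.3,4.3,3.4],0.085],[[0.018,0.023,-0.044],[2.3,4.3,3.4],0.085]]}}

```text
time_s: 3.08
position: [0.5044, 0.2586, 0.2312]
tool_rot: [[0.907, 0.056, -0.417], [0.42, -0.126, 0.899], [-0.002, -0.99, -0.138]]
ft_force: [-0.3, 1.1, 0.7]
grip_width: 0.0848
```

Request:
{"name": "carry_out", "arguments": {"plan": [[[0,0,0],[0,0,0],0.085],[[0,0,0],[0,0,0],0.085]]}}

```text
time_s: 3.32
position: [0.5029, 0.2596, 0.2319]
tool_rot: [[0.906, 0.059, -0.419], [0.423, -0.127, 0.897], [-0.0, -0.99, -0.14]]
ft_force: [0.3, 0.6, -0.6]
grip_width: 0.085
```

```bash
python3 log.py
python3 - <<'E'
from rig import env
import cv2,pickle
from h import *
s=env.observe();s={k:np.array(v) for k,v in s.items()}
d={"s":s}
for n in("wrist","scene","top"):
    p=env.get_image(n);d[n]=p
pickle.dump(d,open("d1.pkl","wb"))
for k,z in(("y",.047),("r",.011)):
    for a,c in blobs(d["wrist"]["image"],k): print("wrist",k,a,c.round(1),back(d["wrist"],c,z,s).round(4))
im=np.hstack([d["scene"]["image"][:,60:460],d["top"]["image"][:,60:460]]);cv2.imwrite("pics/st2.png",im[:,:,::-1])
cv2.imwrite("pics/w2.png",d["wrist"]["image"][:,:,::-1])
E
```

```text
3.325 q [19.01 23.77 71.5  -8.06 83.96 -5.21] p [0.5029 0.2596 0.2319] w 0.085 F [ 0.3  0.6 -0.6] T [0.1  0.08 0.02]
[[ 0.906  0.059 -0.419]
 [ 0.423 -0.127  0.897]
 [-0.    -0.99  -0.14 ]]
wrist y 278 [139.2  65.4] [0.3847 0.28   0.047 ]
wrist y 182 [225.1 193.9] [0.5019 0.197  0.047 ]
wrist r 15 [465.3  55.2] [0.6591 0.4147 0.011 ]
wrist r 91 [116.7  74.8] [0.358  0.2549 0.011 ]
wrist r 64 [205.5 163.1] [0.4718 0.2057 0.011 ]
```

View pics/st2.png

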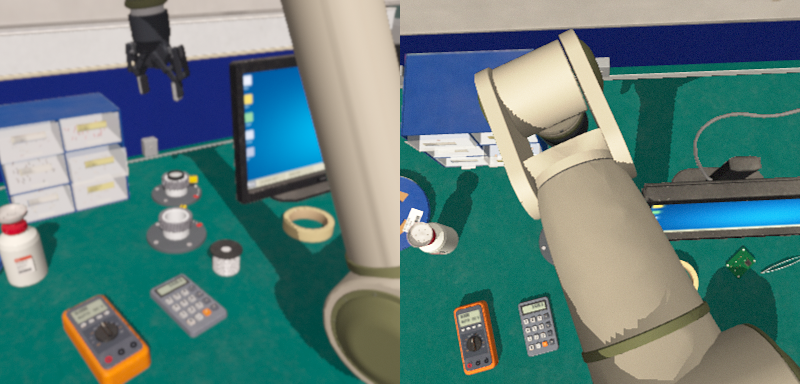

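View pics/w2.png

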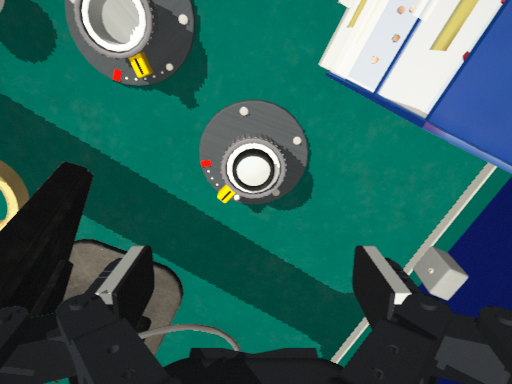

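Run:
```python
import pickle
from h import *
from kin import *
d=pickle.load(open("d1.pkl","rb"));s=d["s"];c,R6=pts(s["q"],PP)
im=np.ascontiguousarray(d["top"]["image"][:,:,::-1])
uv=proj(d["top"],np.array(c)).astype(int)
print(np.round(c,3).tolist())
for a,b in zip(uv[1:],uv[2:]):cv2.line(im,tuple(map(int,a)),tuple(map(int,b)),(0,0,255),1)
for u in uv:cv2.circle(im,tuple(map(int,u)),3,(255,0,255),-1)
# j5 axis ticks every 25mm at wrist
q=s["q"];ax=E('z',q[0])@E('y',q[1]+q[2])@E('z',q[3])@np.array([0,1,0])
wr=c[4]
for t in(-.075,-.05,.05,.075):
    u=proj(d["top"],wr+ax*t)[0].astype(int);cv2.circle(im,tuple(map(int,u)),3,(255,0,0),-1)
m=(c[3]+c[4])/2;m2=c[3]*.2+c[4]*.8
for mm in(m,m2):
  for t in(-.075,-.05,.05,.075):
    u=proj(d["top"],mm+ax*t)[0].astype(int);cv2.circle(im,tuple(map(int,u)),3,(0,255,0),-1)
cv2.imwrite("pics/sk.png",cv2.resize(im[:,100:400],None,fx=1.5,fy=1.5))
```

```text
[[0.0, 0.0, 0.13], [-0.038, 0.111, 0.13], [0.166, 0.182, 0.622], [0.157, 0.179, 0.519], [0.488, 0.292, 0.487], [0.488, 0.292, 0.487], [0.488, 0.292, 0.487], [0.503, 0.26, 0.232]]
```

View pics/sk.png

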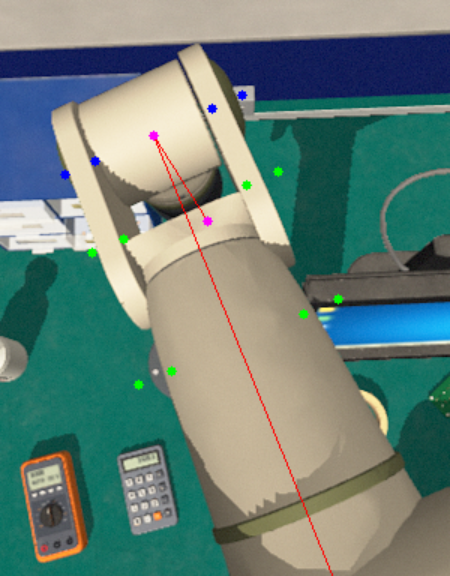

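```bash
cat >> kin.py <<'E'
def body(q):
    c,_=pts(q,PP);el2,wr,tc=c[3],c[4],c[7]
    R3=E('z',q[0])@E('y',q[1]+q[2]);R4=R3@E('z',q[3])
    f=R3[:,2];ax=R4[:,1];up=R4[:,0];P=[]
    for t in np.linspace(-.07,.07,9):
        for a in np.linspace(0,2*np.pi,24,endpoint=False):
            P.append(("wrist",wr+ax*t+.052*(np.cos(a)*f+np.sin(a)*up)))
    for l in np.linspace(-.16,0,9):
        for t in(-.07,.07):
            for u in(-.045,0,.045):P.append(("fork",wr+f*l+ax*t+up*u))
    for l in np.linspace(.12,.35,12):
        r=.055+.02*(l-.12)/.23
        for a in np.linspace(0,2*np.pi,24,endpoint=False):
            P.append(("fore",wr-f*l+r*(np.cos(a)*ax+np.sin(a)*up)))
    R5=R4@E('y',q[4]);R6=R5@E('z',q[5]);d=R6[:,2];x=R6[:,0];y=R6[:,1]
    for h in np.linspace(.06,.25,12):
        hw=.072 if h<.13 else .05
        for a in(-1,-.5,0,.5,1):
            for b in(-.04,.04) if h>.08 else (-.012,.012): P.append(("grip",tc-d*h+x*a*hw+y*b))
    out={}
    for n,p in P:
        for k,B in BOX.items():
            out[n,k]=min(out.get((n,k),9),dist(p,B))
    return {k:round(v,3) for k,v in out.items() if v<.06}
E
python3 - <<'E'
from plan import *
for lean,az,jaw in((8,115,25),(8,78,-12),(8,110,-12),(0,0,25),(0,0,-12),(4,115,25),(4,78,-12),(5,140,25),(5,130,-12)):
    p,Rt=pose(jaw,lean,az,.041);q,e=ik(p,Rt,[12,40,80,0,60,0]);print(lean,az,jaw,body(q))
E
```

```text
8 115 25 {('wrist', 'mon'): np.float64(0.017), ('wrist', 'cab'): np.float64(0.008), ('fork', 'mon'): np.float64(0.001), ('fork', 'cab'): np.float64(0.054), ('fore', 'mon'): np.float64(0.025), ('grip', 'mon'): np.float64(0.015), ('grip', 'cab'): np.float64(0.027)}
8 78 -12 {('wrist', 'mon'): np.float64(0.026), ('wrist', 'cab'): np.float64(0.004), ('fork', 'mon'): np.float64(0.0), ('fork', 'cab'): np.float64(0.042), ('fore', 'mon'): np.float64(0.026), ('grip', 'mon'): np.float64(0.05), ('grip', 'cab'): np.float64(0.039)}
8 110 -12 {('wrist', 'mon'): np.float64(0.018), ('wrist', 'cab'): np.float64(0.006), ('fork', 'mon'): np.float64(0.002), ('fork', 'cab'): np.float64(0.053), ('fore', 'mon'): np.float64(0.026), ('grip', 'mon'): np.float64(0.048), ('grip', 'cab'): np.float64(0.044)}
0 0 25 {('wrist', 'mon'): np.float64(0.0), ('wrist', 'cab'): np.float64(0.034), ('fork', 'mon'): np.float64(0.0), ('fork', 'cab'): np.float64(0.059), ('fore', 'mon'): np.float64(0.008), ('grip', 'mon'): np.float64(0.006), ('grip', 'cab'): np.float64(0.041)}
0 0 -12 {('wrist', 'mon'): np.float64(0.0), ('wrist'
[... 477 characters left out ...]
('wrist', 'cab'): np.float64(0.019), ('fork', 'mon'): np.float64(0.0), ('fork', 'cab'): np.float64(0.05), ('fore', 'mon'): np.float64(0.016), ('grip', 'mon'): np.float64(0.045), ('grip', 'cab'): np.float64(0.052)}
5 140 25 {('wrist', 'mon'): np.float64(0.003), ('wrist', 'cab'): np.float64(0.022), ('fork', 'mon'): np.float64(0.0), ('fore', 'mon'): np.float64(0.016), ('grip', 'mon'): np.float64(0.009), ('grip', 'cab'): np.float64(0.035)}
5 130 -12 {('wrist', 'mon'): np.float64(0.005), ('wrist', 'cab'): np.float64(0.02), ('fork', 'mon'): np.float64(0.0), ('fork', 'cab'): np.float64(0.06), ('fore', 'mon'): np.float64(0.017), ('grip', 'mon'): np.float64(0.044), ('grip', 'cab'): np.float64(0.056)}
```

```bash
cat > opt.py <<'E'
from plan import *
res=[]
q0=[15,38,87,-9,55,0]
for lean in(10,15,20,25,30):
  for az in range(60,221,20):
    p,Rt=pose(0,lean,az,.043);q,e=ik(p,Rt,q0)
    if e>1e-3: continue
    b=body(q)
    m={k:v for k,v in b.items() if k[0]!='grip'}
    res.append((min(list(m.values())+[.06]),lean,az,q.round(0).tolist(),{a+c:float(v) for (a,c),v in m.items()}))
res.sort(key=lambda r:-r[0])
for r in res[:16]:print(r)
E
python3 opt.py
```

```text
(np.float64(0.037), 30, 140, [23.0, 37.0, 96.0, -43.0, 41.0, 51.0], {'wristcab': 0.037, 'forkmon': 0.048, 'foremon': 0.058})
(np.float64(0.032), 25, 140, [21.0, 37.0, 95.0, -34.0, 41.0, 43.0], {'wristmon': 0.05, 'wristcab': 0.039, 'forkmon': 0.032, 'foremon': 0.049})
(np.float64(0.022), 30, 160, [20.0, 35.0, 102.0, -46.0, 27.0, 56.0], {'wristmon': 0.033, 'forkmon': 0.022, 'foremon': 0.039})
(np.float64(0.018), 20, 140, [19.0, 36.0, 93.0, -26.0, 43.0, 35.0], {'wristmon': 0.036, 'wristcab': 0.035, 'forkmon': 0.018, 'foremon': 0.041})
(np.float64(0.013), 20, 120, [20.0, 38.0, 89.0, -25.0, 52.0, 34.0], {'wristmon': 0.054, 'wristcab': 0.013, 'forkmon': 0.031, 'foremon': 0.049})
(np.float64(0.011), 15, 120, [18.0, 38.0, 89.0, -19.0, 52.0, 29.0], {'wristmon': 0.037, 'wristcab': 0.011, 'forkmon': 0.017, 'foremon': 0.04})
(np.float64(0.01), 25, 120, [22.0, 39.0, 89.0, -32.0, 53.0, 39.0], {'wristcab': 0.01, 'forkmon': 0.046, 'foremon': 0.058})
(np.float64(0.009), 25, 160, [19.0, 35.0, 100.0, -32.0, 29.0, 43.0], {'wristmon': 0.02, 'forkmon': 0.009, 'foremon': 0.032})
(np.float64(0.007), 15, 140
[... 445 characters left out ...]
.0], {'wristmon': 0.037, 'wristcab': 0.004, 'forkmon': 0.003, 'forkcab': 0.028, 'foremon': 0.026})
(np.float64(0.001), 10, 80, [16.0, 39.0, 84.0, -10.0, 62.0, 21.0], {'wristmon': 0.034, 'wristcab': 0.001, 'forkmon': 0.005, 'forkcab': 0.04, 'foremon': 0.031})
(np.float64(0.001), 20, 160, [17.0, 35.0, 97.0, -22.0, 34.0, 33.0], {'wristmon': 0.012, 'wristcab': 0.055, 'forkmon': 0.001, 'foremon': 0.025})
(np.float64(0.0), 10, 100, [16.0, 38.0, 86.0, -12.0, 57.0, 23.0], {'wristmon': 0.028, 'wristcab': 0.0, 'forkmon': 0.005, 'forkcab': 0.049, 'foremon': 0.032})
(np.float64(0.0), 10, 140, [16.0, 36.0, 91.0, -11.0, 48.0, 22.0], {'wristmon': 0.013, 'wristcab': 0.017, 'forkmon': 0.0, 'foremon': 0.024})
```

```bash
cat > push.py <<'E'
from rows import *
C=np.array([.514,.2333])
g=np.linspace
def fing(side,w=.085):
    x0,x1=(-(w/2+.0145),-w/2) if side<0 else (w/2,w/2+.0145)
    X=np.stack(np.meshgrid(g(x0,x1,6),g(-.065,-.013,40),g(-.011,.011,7),indexing='ij'),-1).reshape(-1,3)
    return X
def gaps(tcp,Rt,phi,C=C,w=.085):
    u=np.array([np.cos(np.radians(phi)),np.sin(np.radians(phi))]);v=np.array([-u[1],u[0]])
    o={}
    for s in(-1,1):
        W=fing(s,w)@Rt.T+tcp;xy=W[:,:2]-C;r=np.linalg.norm(xy,axis=1);z=W[:,2]
        m=(z>.029)&(z<.053);o['col',s]=r[m].min()-.0325
        m=(z<.061);o['loupe',s]=r[m].min()-.0205
        o['z',s]=z.min()
        if s<0:
            m=(z>.031)&(z<.049)&(xy@u<.051)&(xy@u>.025);o['lug']=(xy[m]@v).min()-.006 if m.any() else .1
    return o
def lean_rot(jaw,lean,az):return pose(jaw,lean,az,0)[1]
def solve(phi,jaw,gap,lean=25,az=140,ztip=.030,colgap=.005,C=C):
    Rt=lean_rot(jaw,lean,az);zt=ztip+.013*Rt[2,1]
    u=np.array([np.cos(np.radians(phi)),np.sin(np.radians(phi))]);v=np.array([-u[1],u[0]])
    xy=C+.02*v
    for _ in range(60):
        o=gaps(np.array([*xy,zt]),Rt,phi,C)
        xy=xy+v*(gap-o['lug'])*.7 + Rt[:2,0]*-(colgap-o['col',-1])*.7
    return np.array([*xy,zt]),Rt,o
E
python3 - <<'E'
from push import *
q0=[21,37,95,-34,41,43]
for phi,jaw,gp in((-108,55,.012),(-108,55,0),(-126,43,0),(-145,30,0),(-145,30,.012),(-108,65,.012),(-145,35,0)):
    p,Rt,o=solve(phi,jaw,gp);q,e=ik(p,Rt,q0)
    print(phi,jaw,gp,p.round(4),q.round(0),round(e,4),{k:round(float(v),4) for k,v in o.items()});print('   ',{a+c:float(v) for (a,c),v in body(q).items()})
E
```

```text
-108 55 0.012 [0.57   0.2146 0.0182] [ 18.  39.  89. -32.  43. -14.] 0.0 {('col', -1): 0.005, ('loupe', -1): 0.0138, ('z', -1): 0.0268, 'lug': 0.012, ('col', 1): 0.0347, ('loupe', 1): 0.0456, ('z', 1): 0.0235}
    {'wristmon': 0.041, 'wristcab': 0.007, 'forkmon': 0.021, 'forkcab': 0.059, 'foremon': 0.036, 'gripmon': 0.027, 'gripcab': 0.011}
-108 55 0 [0.5566 0.2135 0.0182] [ 19.  38.  91. -33.  42. -13.] 0.0 {('col', -1): 0.005, ('loupe', -1): 0.0149, ('z', -1): 0.0268, 'lug': 0.0, ('col', 1): 0.0229, ('loupe', 1): 0.0342, ('z', 1): 0.0235}
    {'wristmon': 0.038, 'wristcab': 0.017, 'forkmon': 0.02, 'foremon': 0.037, 'gripmon': 0.019, 'gripcab': 0.012}
-126 43 0 [0.5491 0.2098 0.0182] [ 18.  38.  92. -33.  41.  -2.] 0.0 {('col', -1): 0.005, ('loupe', -1): 0.0163, ('z', -1): 0.0227, 'lug': -0.0, ('col', 1): 0.0192, ('loupe', 1): 0.03, ('z', 1): 0.0274}
    {'wristmon': 0.034, 'wristcab': 0.025, 'forkmon': 0.018, 'foremon': 0.034, 'gripmon': 0.007, 'gripcab': 0.018}
-145 30 0 [0.5424 0.2087 0.0182] [ 19.  37.  93. -33.  41.  11.] 0.0 {('col', -1): 0.005, ('loupe', -1): 0.017, ('z', -1)
[... 462 characters left out ...]
11, 'foremon': 0.028, 'gripmon': 0.001, 'gripcab': 0.019}
-108 65 0.012 [0.5618 0.2192 0.0182] [ 19.  39.  90. -32.  43. -22.] 0.0 {('col', -1): 0.005, ('loupe', -1): 0.0145, ('z', -1): 0.0297, 'lug': 0.012, ('col', 1): 0.0265, ('loupe', 1): 0.0383, ('z', 1): 0.0198}
    {'wristmon': 0.044, 'wristcab': 0.012, 'forkmon': 0.025, 'foremon': 0.039, 'gripmon': 0.025, 'gripcab': 0.007}
-145 35 0 [0.5403 0.2128 0.0182] [ 19.  37.  93. -34.  41.   7.] 0.0 {('col', -1): 0.005, ('loupe', -1): 0.017, ('z', -1): 0.0198, 'lug': -0.0, ('col', 1): 0.0155, ('loupe', 1): 0.0265, ('z', 1): 0.0297}
    {'wristmon': 0.037, 'wristcab': 0.03, 'forkmon': 0.021, 'foremon': 0.037, 'gripmon': 0.005, 'gripcab': 0.019}
```

```bash
python3 - <<'E'
s=open("kin.py").read()
i=s.index("    for h in np.linspace(.06,.25,12):");j=s.index("    out={}\n    for n,p in P:")
s=s[:i]+'''    for h in np.linspace(.045,.13,8):
        for a in(-1,-.7,.7,1):
            for b in(-.014,.014):P.append(("knuck",tc-d*h+x*a*.075+y*b))
    for h in np.linspace(.073,.2,6):
        for a in(-1,-.5,0,.5,1):
            for b in(-1,-.5,0,.5,1):P.append(("grip",tc-d*h+x*a*.0425+y*b*.0425))
'''+s[j:]
open("kin.py","w").write(s)
E
cat > opt2.py <<'E'
from push import *
import itertools
q0=[21,37,95,-34,41,0]
def ev(phi,jaw,gp,lean,az):
    p,Rt,o=solve(phi,jaw,gp,lean,az);q,e=ik(p,Rt,q0)
    b=body(q);return min(list(b.values())+[.06]) if e<1e-3 else -1,min(b,key=b.get) if b else None,min(o['col',1],o['loupe',1]),min(o['z',1],o['z',-1])
for phi,gp in((-108,.010),(-145,.0)):
    R_=[]
    for lean,az,dj in itertools.product((20,25,30,35),(110,125,140,155),(-25,-10,5)):
        m=ev(phi,phi+180+dj,gp,lean,az);R_.append((round(float(m[0]),4),m[1],round(float(m[2]),4),round(float(m[3]),3),lean,az,phi+180+dj))
    R_.sort(key=lambda r:-r[0])
    print(phi);[print(r) for r in R_[:12]]
E
time python3 opt2.py
```

```text
-108
(0.016, ('knuck', 'mon'), 0.0265, 0.023, 30, 155, 62)
(0.016, ('knuck', 'mon'), 0.0261, 0.022, 35, 155, 62)
(0.014, ('wrist', 'cab'), 0.0267, 0.019, 30, 140, 62)
(0.013, ('knuck', 'cab'), 0.0179, 0.019, 30, 155, 77)
(0.013, ('knuck', 'mon'), 0.0401, 0.015, 35, 155, 47)
(0.013, ('knuck', 'cab'), 0.0183, 0.018, 35, 155, 77)
(0.012, ('wrist', 'cab'), 0.0272, 0.021, 25, 140, 62)
(0.012, ('fork', 'mon'), 0.0183, 0.021, 25, 155, 77)
(0.011, ('knuck', 'cab'), 0.0176, 0.018, 20, 140, 77)
(0.011, ('fork', 'mon'), 0.0401, 0.017, 30, 155, 47)
(0.011, ('wrist', 'cab'), 0.0393, 0.022, 35, 140, 47)
(0.011, ('wrist', 'cab'), 0.0265, 0.018, 35, 140, 62)
-145
(0.012, ('knuck', 'mon'), 0.031, 0.016, 25, 125, 10)
(0.012, ('wrist', 'cab'), 0.0189, 0.022, 25, 125, 25)
(0.01, ('knuck', 'mon'), 0.0309, 0.014, 30, 125, 10)
(0.009, ('wrist', 'cab'), 0.015, 0.025, 20, 125, 40)
(0.009, ('knuck', 'mon'), 0.0149, 0.023, 20, 140, 40)
(0.009, ('knuck', 'mon'), 0.02, 0.016, 25, 140, 25)
(0.009, ('knuck', 'mon'), 0.0148, 0.022, 25, 140, 40)
(0.009, ('knuck', 'mon'), 0.0149, 0.02, 30, 140, 40)
(0.008, ('wrist', 'cab'), 0.0149, 0.022, 30, 125, 40)
(0.008, ('knuck', 'mon'), 0.0337, 0.009, 30, 140, 10)
(0.008, ('knuck', 'mon'), 0.0201, 0.014, 30, 140, 25)
(0.008, ('knuck', 'mon'), 0.031, 0.012, 35, 125, 10)
real	0m8.929s
user	0m9.357s
sys	0m0.100s
```

Run:
```python
import pickle
from h import *
d=pickle.load(open("d0.pkl","rb"));p=d["top"]
def tp(x,y):return(170+x/4,120+y/4)
print("top back corner z.31",back(p,tp(545,252),.31),"front top corner",back(p,tp(537,322),.31).round(3))
print("bottom corner z.05..",[back(p,tp(480,486),z).round(3) for z in(.03,.06,.09)])
print("right side top edge",back(p,(512,178),.31).round(3),back(p,(512,200),.31).round(3))
p=d["scene"]
print([ (u,proj(p,np.array(u))[0].round(0)) for u in([.36,.16,.0],[.36,.16,.31],[.48,.16,.31],[.40,.16,.31],[.40,.16,.05],[.44,.16,.31],[.38,.15,.05])])
```

```text
top back corner z.31 [0.41352849 0.15249974 0.31      ] front top corner [0.386 0.158 0.31 ]
bottom corner z.05.. [array([0.345, 0.156, 0.03 ]), array([0.343, 0.159, 0.06 ]), array([0.341, 0.162, 0.09 ])]
right side top edge [ 0.407 -0.174  0.31 ] [ 0.372 -0.168  0.31 ]
[([0.36, 0.16, 0.0], array([296., 218.])), ([0.36, 0.16, 0.31], array([301.,  70.])), ([0.48, 0.16, 0.31], array([269.,  61.])), ([0.4, 0.16, 0.31], array([289.,  67.])), ([0.4, 0.16, 0.05], array([287., 190.])), ([0.44, 0.16, 0.31], array([279.,  64.])), ([0.38, 0.15, 0.05], array([296., 192.]))]
```

Run:
```python
import pickle
from h import *
d=pickle.load(open("d1.pkl","rb"))
im=d["wrist"]["image"][:,:,::-1]
print(0)
d=pickle.load(open("d0.pkl","rb"));im=d["scene"]["image"][:,:,::-1]
cv2.imwrite("pics/mon.png",cv2.resize(im[30:240,270:480],None,fx=2.8,fy=2.8,interpolation=cv2.INTER_CUBIC))
```

```text
0
```

View pics/mon.png

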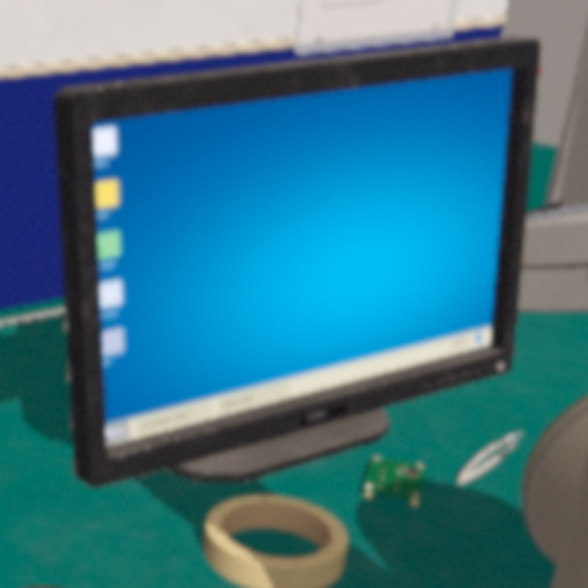

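```bash
python3 - <<'E'
s=open("kin.py").read()
s=s.replace("mon=([.36,-.29,0],[.48,.16,.31])","mon=([.355,-.29,0],[.425,.16,.31]),mon2=([.36,-.29,0],[.455,.11,.31]),mon3=([.36,-.29,0],[.485,.06,.31])")
open("kin.py","w").write(s)
s=open("opt2.py").read().replace("(20,25,30,35)","(10,15,20,25,30)").replace("p,Rt,o=solve(phi,jaw,gp,lean,az)","p,Rt,o=solve(phi,jaw,gp,lean,az,.034,.004)")
open("opt2.py","w").write(s)
E
time python3 opt2.py
python3 - <<'E'
from plan import *
for lean,az,jaw in((0,0,0),(5,115,25),(5,78,-12),(8,115,25),(8,78,-12),(10,135,25),(10,110,0),(10,100,-12)):
    p,Rt=pose(jaw,lean,az,.041);q,e=ik(p,Rt,[12,40,80,0,60,0]);print(lean,az,jaw,{a+c:float(v) for (a,c),v in body(q).items()})
E
```

```text
-108
(0.019, ('knuck', 'cab'), 0.0268, 0.027, 30, 155, 62)
(0.014, ('fork', 'mon'), 0.0409, 0.021, 30, 155, 47)
(0.012, ('wrist', 'cab'), 0.0425, 0.028, 10, 110, 47)
(0.012, ('fork', 'mon'), 0.0422, 0.03, 10, 125, 47)
(0.012, ('knuck', 'cab'), 0.0194, 0.025, 25, 155, 77)
(0.012, ('knuck', 'cab'), 0.0194, 0.023, 30, 155, 77)
(0.011, ('wrist', 'cab'), 0.0281, 0.025, 25, 140, 62)
(0.011, ('knuck', 'cab'), 0.0281, 0.023, 30, 140, 62)
(0.01, ('fork', 'mon'), 0.0421, 0.032, 10, 140, 47)
(0.009, ('wrist', 'cab'), 0.0289, 0.028, 10, 125, 62)
(0.009, ('wrist', 'cab'), 0.0416, 0.03, 15, 140, 47)
(0.009, ('fork', 'mon'), 0.0278, 0.028, 25, 155, 62)
-145
(0.026, ('fork', 'mon'), 0.0158, 0.026, 25, 140, 40)
(0.025, ('grip', 'cab'), 0.0216, 0.018, 30, 140, 25)
(0.022, ('knuck', 'cab'), 0.0158, 0.024, 30, 140, 40)
(0.022, ('fork', 'mon'), 0.0148, 0.018, 30, 155, 40)
(0.02, ('fork', 'mon'), 0.0344, 0.013, 30, 140, 10)
(0.017, ('fork', 'mon'), 0.0211, 0.02, 25, 140, 25)
(0.015, ('wrist', 'cab'), 0.0311, 0.02, 25, 125, 10)
(0.014, ('fork', 'mon'), 0.0158, 0.027, 20, 140, 40)
(0.011, ('fork', 'mon'), 0
[... 718 characters left out ...]
 'forkmon': 0.001, 'forkmon2': 0.044, 'forkcab': 0.054, 'foremon': 0.025, 'knuckmon': 0.04, 'knuckcab': 0.05, 'gripcab': 0.03}
8 78 -12 {'wristcab': 0.004, 'forkmon': 0.001, 'forkmon2': 0.045, 'forkcab': 0.042, 'foremon': 0.026, 'gripcab': 0.039}
10 135 25 {'wristmon': 0.044, 'wristcab': 0.013, 'forkmon': 0.0, 'forkmon2': 0.044, 'foremon': 0.026, 'knuckmon': 0.039, 'knuckcab': 0.05, 'gripcab': 0.03}
10 110 0 {'wristcab': 0.004, 'forkmon': 0.004, 'forkmon2': 0.05, 'forkcab': 0.052, 'foremon': 0.03, 'gripmon': 0.058, 'gripcab': 0.037}
10 100 -12 {'wristcab': 0.0, 'forkmon': 0.005, 'forkmon2': 0.051, 'forkcab': 0.047, 'foremon': 0.031, 'gripcab': 0.035}
real	0m9.930s
user	0m10.268s
sys	0m0.092s
```

```bash
cat > path.py <<'E'
from push import *
import pickle
from h import back
d0=pickle.load(open("d0.pkl","rb"))
SP=back(d0["top"],(170+219/4,120+487/4),.01)[:2]
def gripclear(p,Rt):
    # gripper body & knuckles vs loupe, collar, spare collar (cylinders)
    P=[]
    for h in np.linspace(.073,.2,10):
        for a in np.linspace(-1,1,9):
            for b in np.linspace(-1,1,9):P.append([a*.0425,-h,b*.0425])
    for h in np.linspace(.045,.13,10):
        for a in np.linspace(-.075,.075,11):
            if abs(a)>.04:
                for b in(-.014,0,.014):P.append([a,-h,b])
    for s in(-1,1):P+=fing(s).tolist()
    W=np.array(P)@Rt.T+p;o={}
    def cyl(c,r,z):
        dr=np.maximum(np.linalg.norm(W[:,:2]-c,axis=1)-r,0);dz=np.maximum(W[:,2]-z,0);return np.hypot(dr,dz).min()
    o['loupe']=cyl(C,.0205,.059);o['collar']=cyl(C,.0325,.051);o['foot']=cyl(C,.06,.011);o['spare']=cyl(SP,.052,.059);o['bench']=W[:,2].min()
    return {k:round(float(v),3) for k,v in o.items()}
E
python3 - <<'E'
from path import *
print("spare",SP)
q0=[21,37,95,-34,41,0]
for phi,jaw,az,gp,up in((-108,62,155,.01,.2),(-108,62,155,.01,.1),(-108,62,155,.01,.05),(-108,62,155,.01,0),(-108,62,155,0,0),(-120,54,150,0,0),(-132,46,146,0,0),(-145,38,142,0,0),(-145,38,142,0.006,0),(-145,38,142,.006,.05),(-145,38,142,.006,.1),(-145,38,142,.006,.2)):
    p,Rt,o=solve(phi,jaw,gp,28,az,.034,.004);p=p+[0,0,up];q,e=ik(p,Rt,q0)
    print(phi,jaw,az,gp,up,p.round(4),q.round(0),round(e,4),{a+c:float(v) for (a,c),v in body(q).items() if v<.04},gripclear(p,Rt))
E
```

```text
spare [0.35327219 0.30442131]
-108 62 155 0.01 0.2 [0.5652 0.2223 0.2225] [ 18.  22.  81. -22.  58. -35.] 0.0 {} {'loupe': 0.171, 'collar': 0.177, 'foot': 0.217, 'spare': 0.231, 'bench': 0.228}
-108 62 155 0.01 0.1 [0.5652 0.2223 0.1225] [ 18.  28.  89. -27.  45. -28.] 0.0 {'knuckcab': 0.022, 'gripcab': 0.039} {'loupe': 0.073, 'collar': 0.078, 'foot': 0.117, 'spare': 0.148, 'bench': 0.128}
-108 62 155 0.01 0.05 [0.5652 0.2223 0.0725] [ 18.  32.  92. -31.  38. -22.] 0.0 {'forkmon': 0.03, 'knuckcab': 0.02, 'gripcab': 0.039} {'loupe': 0.031, 'collar': 0.03, 'foot': 0.067, 'spare': 0.117, 'bench': 0.078}
-108 62 155 0.01 0 [0.5652 0.2223 0.0225] [ 18.  37.  94. -36.  33. -16.] 0.0 {'wristcab': 0.037, 'forkmon': 0.016, 'foremon': 0.031, 'knuckcab': 0.02, 'gripcab': 0.039} {'loupe': 0.008, 'collar': 0.004, 'foot': 0.017, 'spare': 0.094, 'bench': 0.028}
-108 62 155 0 0 [0.5546 0.2222 0.0225] [ 19.  36.  96. -37.  32. -14.] 0.0 {'forkmon': 0.017, 'foremon': 0.032, 'knuckcab': 0.02} {'loupe': 0.013, 'collar': 0.004, 'foot': 0.017, 'spare': 0.086, 'bench': 0.028}
-120 54 150 0 0 [0.5498 0.2186
[... 873 characters left out ...]
gripcab': 0.029} {'loupe': 0.014, 'collar': 0.004, 'foot': 0.012, 'spare': 0.071, 'bench': 0.023}
-145 38 142 0.006 0.05 [0.5452 0.2123 0.0725] [ 20.  33.  92. -34.  45.   2.] 0.0 {'knuckmon': 0.039, 'knuckcab': 0.031, 'gripcab': 0.029} {'loupe': 0.024, 'collar': 0.025, 'foot': 0.062, 'spare': 0.095, 'bench': 0.073}
-145 38 142 0.006 0.1 [0.5452 0.2123 0.1225] [ 20.  28.  89. -31.  51.  -3.] 0.0 {'knuckmon': 0.039, 'knuckcab': 0.036, 'gripcab': 0.035} {'loupe': 0.068, 'collar': 0.074, 'foot': 0.112, 'spare': 0.13, 'bench': 0.123}
-145 38 142 0.006 0.2 [0.5452 0.2123 0.2225] [ 20.  22.  81. -26.  64. -11.] 0.0 {} {'loupe': 0.167, 'collar': 0.173, 'foot': 0.212, 'spare': 0.209, 'bench': 0.223}
```

Run:
```python
import pickle
from h import *
d0=pickle.load(open("d0.pkl","rb"));d1=pickle.load(open("d1.pkl","rb"))
C=np.array([.514,.2333]);a=np.linspace(0,2*np.pi,180)
out=[]
for p,s,cr in((d1["wrist"],d1["s"],(180,80,140)),(d0["top"],None,(210,130,90))):
    x0,y0,w=cr;f=int(400/w)if w>100 else 4
    im=cv2.resize(np.ascontiguousarray(p["image"][y0:y0+w,x0:x0+w,::-1]),(400,400),interpolation=cv2.INTER_CUBIC)
    k=400/w
    for r,z,col in((.06,.01,(255,0,255)),(.0205,.059,(0,0,255)),(.0325,.051,(255,255,0))):
        X=np.stack([C[0]+r*np.cos(a),C[1]+r*np.sin(a),0*a+z],1)
        for u in proj(p,X,s):cv2.circle(im,tuple(int(t) for t in ((u[0]+.5-x0)*k,(u[1]+.5-y0)*k)),0,col,-1)
    out.append(im)
cv2.imwrite("pics/ov.png",np.hstack(out))
```

```text
(no output)
```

View pics/ov.png

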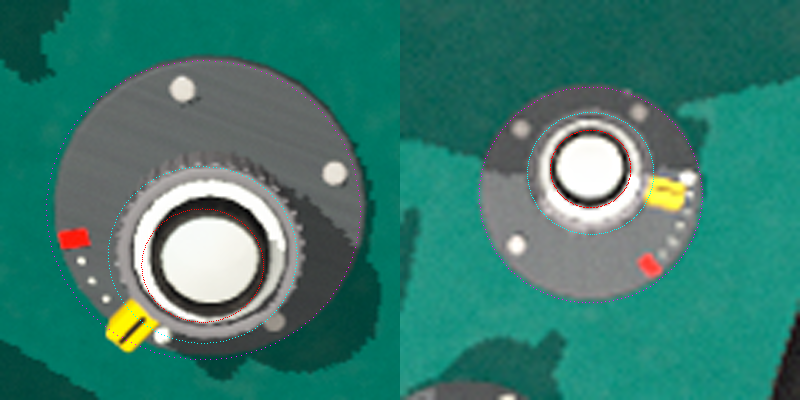

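```bash
sed -i 's/^C=np.array.*/C=np.array([.5143,.234])/' push.py
cat > st.py <<'E'
from path import *
def S(phi,gp,up=0):
    t=(phi+108.5)/(-37)
    p,Rt,o=solve(phi,62-24*t,gp,28,155-13*t,.034,.006,C);return p+[0,0,up],Rt
E
python3 - <<'E'
from st import *
hov,Rt=S(-108.5,.012,.2)
r,c=rows(hov,Rt);print(len(r));print(r);print(hov)
s=env.observe();Rc=orth(s["tool_rot"]);pc=s["position"];q=s["q"];rv=R.from_matrix(Rc.T@Rt).as_rotvec()
for t in np.linspace(0,1,5):
    q,e=ik(pc+(hov-pc)*t,Rc@R.from_rotvec(rv*t).as_matrix(),q);print(q.round(0),round(e,4),{a+c:float(v) for (a,c),v in body(q).items()})
E
```

```text
5
[[[0.0083, 0.0039, -0.0121], [-3.7, -7.1, -2.5], 0.085], [[0.0066, 0.005, -0.0128], [-3.8, -7.1, -2.6], 0.085], [[0.0047, 0.0062, -0.0131], [-3.7, -7.1, -2.5], 0.085], [[0.0029, 0.0071, -0.0131], [-3.8, -7.1, -2.6], 0.085], [[0.0008, 0.0081, -0.0129], [-3.7, -7.1, -2.5], 0.085]]
[0.56651284 0.22113124 0.22252168]
[19. 24. 72. -8. 84. -5.] 0.0 {}
[ 19.  23.  73. -12.  79. -13.] 0.0 {'knuckmon': 0.055}
[ 19.  23.  75. -16.  73. -20.] 0.0 {'knuckmon': 0.057, 'knuckcab': 0.057}
[ 19.  22.  78. -19.  66. -28.] 0.0 {'knuckmon': 0.054, 'knuckcab': 0.054}
[ 18.  22.  81. -22.  58. -36.] 0.0 {'knuckmon': 0.052, 'knuckcab': 0.053}
```

Request:
{"name": "carry_out", "arguments": {"plan": [[[0.008,0.004,-0.012],[-3.7,-7.1,-2.5],0.085],[[0.007,0.005,-0.013],[-3.8,-7.1,-2.6],0.085],[[0.005,0.006,-0.013],[-3.7,-7.1,-2.5],0.085],[[0.003,0.007,-0.013],[-3.8,-7.1,-2.6],0.085],[[0.001,0.008,-0.013],[-3.7,-7.1,-2.5],0.085],[[0,0,0],[0,0,0],0.085]]}}

```text
time_s: 4.22
position: [0.5666, 0.221, 0.2226]
tool_rot: [[0.461, 0.424, -0.78], [0.887, -0.2, 0.416], [0.021, -0.884, -0.468]]
ft_force: [-0.6, -0.0, 0.4]
grip_width: 0.0849
```

```bash
python3 log.py
python3 - <<'E'
from st import *
t1,Rt=S(-108.5,.012,.06)
r,c=rows(t1,Rt,4);print(r)
t2,Rt=S(-108.5,.012,0)
r,c=rows(t2,Rt,4,cur=c);print(r);print(t1,t2)
E
```

```text
4.225 q [ 18.02  21.88  80.96 -22.21  58.07 -35.53] p [0.5666 0.221  0.2226] w 0.0849 F [-0.6 -0.   0.4] T [0.05 0.21 0.02]
[[ 0.461  0.424 -0.78 ]
 [ 0.887 -0.2    0.416]
 [ 0.021 -0.884 -0.468]]
[[[-0.0007, 0.0309, 0.0164], [-0.0, -0.0, -0.0], 0.085], [[-0.0007, 0.031, 0.0164], [-0.0, -0.1, -0.1], 0.085], [[-0.0007, 0.0309, 0.0164], [-0.1, 0.0, 0.0], 0.085], [[-0.0008, 0.0309, 0.0165], [0.0, -0.0, -0.0], 0.085]]
[[[-0.0003, 0.0132, 0.007], [0.0, -0.0, -0.0], 0.085], [[-0.0003, 0.0133, 0.0071], [0.0, -0.0, -0.0], 0.085], [[-0.0003, 0.0132, 0.007], [0.0, -0.0, -0.0], 0.085], [[-0.0004, 0.0133, 0.0071], [0.0, -0.0, -0.0], 0.085]]
[0.56651284 0.22113124 0.08252168] [0.56651284 0.22113124 0.02252168]
```

Request:
{"name": "carry_out", "arguments": {"plan": [[[-0.001,0.031,0.0164],[0,0,0],0.085],[[-0.001,0.031,0.0164],[0,0,0],0.085],[[-0.001,0.031,0.0164],[0,0,0],0.085],[[0,0.031,0.0164],[0,0,0],0.085],[[0,0,0],[0,0,0],0.085]]}}

```text
time_s: 4.85
position: [0.5666, 0.2206, 0.0807]
tool_rot: [[0.463, 0.42, -0.78], [0.886, -0.201, 0.417], [0.018, -0.885, -0.466]]
ft_force: [0.8, 1.3, 0.5]
grip_width: 0.0851
```

```bash
python3 log.py
python3 - <<'E'
from rig import env
import cv2
a=env.get_image("wrist")["image"];b=env.get_image("scene")["image"]
cv2.imwrite("pics/wh.png",np.hstack([cv2.resize(a,(400,300)),cv2.resize(b,(400,300))])[:,:,::-1]) if 0 else None
import numpy as np
cv2.imwrite("pics/wh.png",np.hstack([a[:,56:456],b[:,60:460]])[:,:,::-1])
E
```

```text
4.85 q [ 18.    31.78  91.4  -30.03  39.94 -23.75] p [0.5666 0.2206 0.0807] w 0.0851 F [0.8 1.3 0.5] T [ 0.07  0.17 -0.03]
[[ 0.463  0.42  -0.78 ]
 [ 0.886 -0.201  0.417]
 [ 0.018 -0.885 -0.466]]
```

View pics/wh.png

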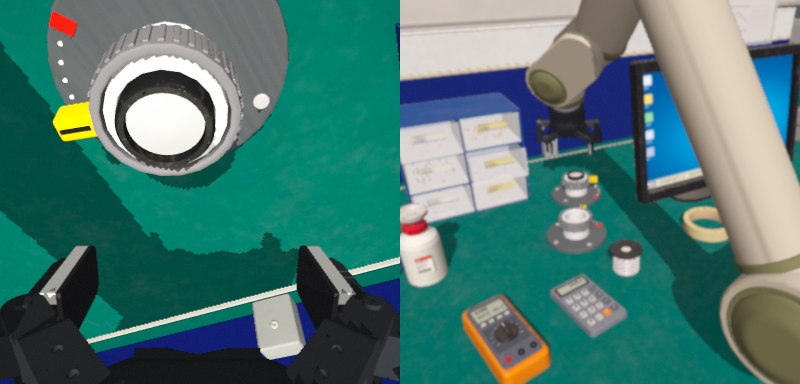

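Request:
{"name": "carry_out", "arguments": {"plan": [[[0,0.013,0.007],[0,0,0],0.085],[[0,0.013,0.007],[0,0,0],0.085],[[0,0.013,0.007],[0,0,0],0.085],[[0,0.012,0.0065],[0,0,0],0.085],[[0,0,0],[0,0,0],0.085]]}}

```text
time_s: 5.58
position: [0.5674, 0.2213, 0.023]
tool_rot: [[0.461, 0.422, -0.78], [0.887, -0.201, 0.416], [0.019, -0.884, -0.467]]
ft_force: [0.0, -0.3, 0.5]
grip_width: 0.085
```

```bash
python3 log.py
python3 - <<'E'
from rig import env
import cv2,numpy as np
a=env.get_image("wrist")["image"]
cv2.imwrite("pics/wl.png",a[:,:,::-1])
from st import *
s=env.observe();print(gaps(np.array(s["position"]),orth(s["tool_rot"]),-108.5,C))
E
```

```text
5.575 q [ 18.05  37.07  93.98 -35.95  33.23 -16.47] p [0.5674 0.2213 0.023 ] w 0.085 F [ 0.  -0.3  0.5] T [ 0.1   0.2  -0.01]
[[ 0.461  0.422 -0.78 ]
 [ 0.887 -0.201  0.416]
 [ 0.019 -0.884 -0.467]]
{('col', -1): np.float64(0.006153331921131641), ('loupe', -1): np.float64(0.015957688295940343), ('z', -1): np.float64(0.029097550328431858), 'lug': np.float64(0.014318356269473613), ('col', 1): np.float64(0.028944738615778204), ('loupe', 1): np.float64(0.0390532514426485), ('z', 1): np.float64(0.03110385013726836)}
```

View pics/wl.png

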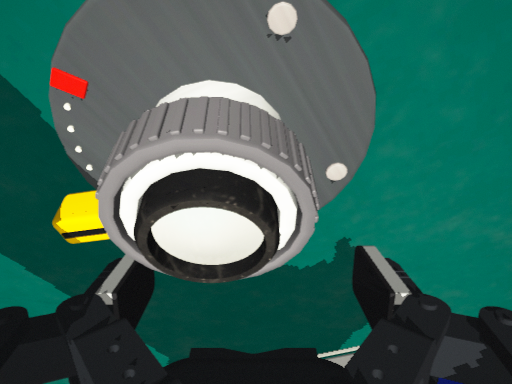

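```bash
cat > ov.py <<'E'
import sys
from st import *
from h import *
def overlay(name,phi,extra=None):
    s=env.observe();s={k:np.array(v) for k,v in s.items()};p=env.get_image("wrist")
    im=np.ascontiguousarray(p["image"][:,:,::-1]);a=np.linspace(0,2*np.pi,240)
    for r,z,col in((.06,.01,(255,0,255)),(.0205,.059,(0,0,255)),(.0325,.051,(255,255,0)),(.0325,.031,(255,255,0))):
        X=np.stack([C[0]+r*np.cos(a),C[1]+r*np.sin(a),0*a+z],1)
        for u in proj(p,X,s):cv2.circle(im,tuple(int(round(t)) for t in u),0,col,-1)
    u=np.array([np.cos(np.radians(phi)),np.sin(np.radians(phi)),0]);v=np.array([-u[1],u[0],0]);c3=np.array([*C,0])
    X=[c3+u*r+v*t+[0,0,.047] for r,t in((.0325,-.006),(.05,-.006),(.05,.006),(.0325,.006))]
    cv2.polylines(im,[proj(p,np.array(X),s).round().astype(int)],True,(0,128,255),1)
    Rt=orth(s["tool_rot"]);w=s["grip_width"]/2
    for sg in(-1,1):
        for z in (-.011,.011):
            F=np.array([[sg*w,-.013,z],[sg*w,-.035,z]])@Rt.T+s["position"]
            cv2.polylines(im,[proj(p,F,s).round().astype(int)],False,(0,255,0),2)
    cv2.imwrite(name,im)
if __name__=="__main__":overlay(sys.argv[1],float(sys.argv[2]))
E
python3 ov.py pics/ov2.png -108.5
```

```text
(no output)
```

View pics/ov2.png

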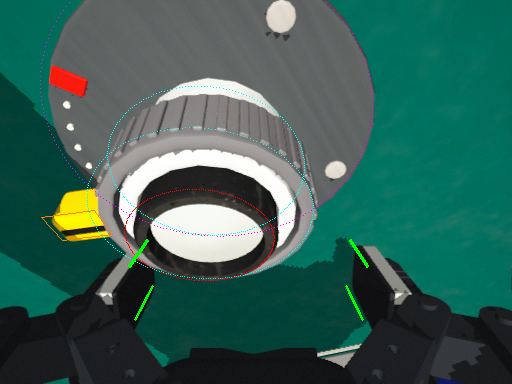

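```bash
python3 - <<'E'
from rig import env
import numpy as np
from h import *
p=env.get_image("wrist");T=np.linalg.inv(p["tool_from_camera"])
for y in(-.013,-.018,-.023,-.028):
  for x in(-.0425,-.05):
   for z in(-.011,.011):
    X=T[:3,:3]@[x,y,z]+T[:3,3];u=K(p)@X;print(x,y,z,(u[:2]/u[2]).round(0))
E
python3 - <<'E'
import cv2
im=cv2.imread("pics/wl.png")
cv2.imwrite("pics/fz.png",cv2.resize(im[230:384,0:260],None,fx=3,fy=3,interpolation=cv2.INTER_CUBIC))
E
```

```text
-0.0425 -0.013 -0.011 [152. 286.]
-0.0425 -0.013 0.011 [147. 240.]
-0.05 -0.013 -0.011 [135. 286.]
-0.05 -0.013 0.011 [129. 240.]
-0.0425 -0.018 -0.011 [148. 293.]
-0.0425 -0.018 0.011 [144. 245.]
-0.05 -0.018 -0.011 [131. 293.]
-0.05 -0.018 0.011 [125. 245.]
-0.0425 -0.023 -0.011 [145. 300.]
-0.0425 -0.023 0.011 [140. 251.]
-0.05 -0.023 -0.011 [126. 300.]
-0.05 -0.023 0.011 [120. 251.]
-0.0425 -0.028 -0.011 [141. 308.]
-0.0425 -0.028 0.011 [135. 257.]
-0.05 -0.028 -0.011 [122. 308.]
-0.05 -0.028 0.011 [115. 257.]
```

View pics/fz.png

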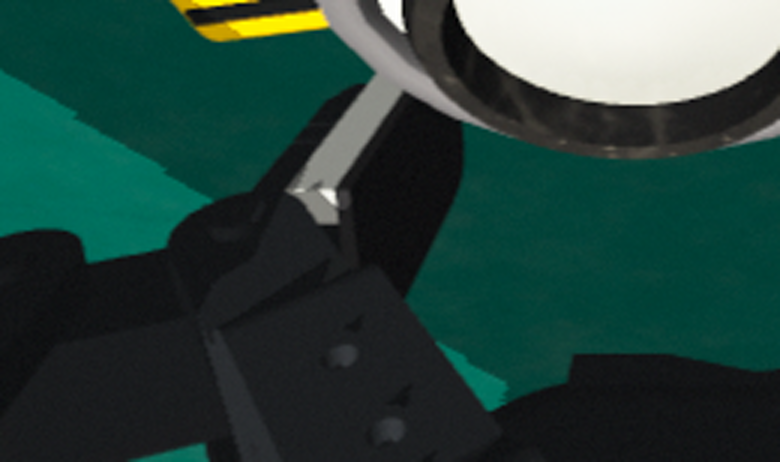

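```bash
sed -i 's/^C=np.array.*/C=np.array([.515,.235])/' push.py
cat > go.py <<'E'
import sys
from st import *
def go(*way):
    c=None
    for phi,gp,up,n in way:
        t,Rt=S(phi,gp,up);r,c=rows(t,Rt,n,cur=c);[print(x) for x in r]
    q,e=ik(t,Rt,[20,37,95,-38,36,0]);print(t.round(4),q.round(0),{a+b:float(v) for (a,b),v in body(q).items() if v<.03},gripclear(t,Rt))
E
python3 - <<'E'
from go import *
go((-108.5,.0,0,3),(-114,0,0,2),(-120,0,0,2))
E
```

```text
[[-0.0021, -0.0014, 0.0041], [0.0, -0.0, -0.0], 0.085]
[[-0.002, -0.0013, 0.0041], [0.0, -0.1, -0.1], 0.085]
[[-0.0021, -0.0014, 0.0041], [0.0, -0.0, 0.0], 0.085]
[[-0.0012, -0.0004, 0.0007], [-0.0, 1.6, 0.5], 0.085]
[[-0.0012, -0.0004, 0.0007], [-0.0, 1.5, 0.4], 0.085]
[[-0.0012, -0.0003, 0.0005], [-0.1, 1.7, 0.5], 0.085]
[[-0.0011, -0.0003, 0.0005], [-0.0, 1.8, 0.5], 0.085]
[0.5493 0.2193 0.0225] [ 19.  37.  96. -38.  34.  -7.] {'forkmon': 0.022, 'knuckcab': 0.022} {'loupe': 0.014, 'collar': 0.006, 'foot': 0.015, 'spare': 0.08, 'bench': 0.026}
```

Request:
{"name": "carry_out", "arguments": {"plan": [[[-0.002,-0.0014,0.0041],[0,0,0],0.085],[[-0.002,-0.0014,0.0041],[0,0,0],0.085],[[-0.002,-0.0014,0.0041],[0,0,0],0.085],[[-0.0012,-0.0004,0.0007],[0,1.6,0.5],0.085],[[-0.0012,-0.0004,0.0007],[0,1.5,0.4],0.085],[[-0.0012,-0.0003,0.0005],[0,1.7,0.5],0.085],[[-0.0011,-0.0003,0.0005],[0,1.8,0.5],0.085],[[0,0,0],[0,0,0],0.085]]}}

```text
time_s: 6.72
position: [0.5493, 0.2194, 0.0227]
tool_rot: [[0.563, 0.408, -0.719], [0.825, -0.229, 0.516], [0.046, -0.884, -0.466]]
ft_force: [1.5, -2.4, 5.5]
grip_width: 0.0847
```

```bash
python3 log.py; python3 ov.py pics/ov3.png -120
```

```text
6.725 q [ 19.12  36.51  95.57 -38.    34.64  -6.75] p [0.5493 0.2194 0.0227] w 0.0847 F [ 1.5 -2.4  5.5] T [-0.47 -0.18  0.11]
[[ 0.563  0.408 -0.719]
 [ 0.825 -0.229  0.516]
 [ 0.046 -0.884 -0.466]]
```

View pics/ov3.png

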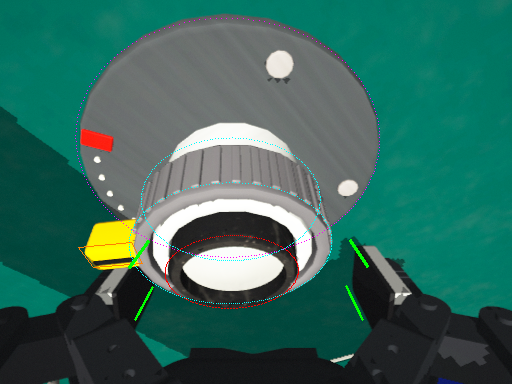

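Run:
```python
from go import *
go((-126,0,0,2),(-132,0,0,2),(-138,0,0,2))
```

```text
[[-0.0011, -0.0004, 0.0008], [-0.1, 1.6, 0.4], 0.085]
[[-0.0012, -0.0004, 0.0008], [-0.1, 1.7, 0.5], 0.085]
[[-0.0009, -0.0003, 0.0005], [-0.1, 1.7, 0.5], 0.085]
[[-0.001, -0.0003, 0.0005], [-0.0, 1.7, 0.4], 0.085]
[[-0.0009, -0.0004, 0.0005], [-0.1, 1.7, 0.5], 0.085]
[[-0.001, -0.0003, 0.0005], [-0.1, 1.8, 0.5], 0.085]
[0.5422 0.2173 0.0225] [ 20.  37.  95. -39.  38.   5.] {'forkmon': 0.029, 'knuckcab': 0.025} {'loupe': 0.016, 'collar': 0.006, 'foot': 0.013, 'spare': 0.068, 'bench': 0.024}
```

Request:
{"name": "carry_out", "arguments": {"plan": [[[-0.0011,-0.0004,0.0008],[-0.1,1.6,0.4],0.085],[[-0.0012,-0.0004,0.0008],[-0.1,1.7,0.5],0.085],[[-0.0009,-0.0003,0.0005],[-0.1,1.7,0.5],0.085],[[-0.001,-0.0003,0.0005],[0,1.7,0.4],0.085],[[0,0,0],[0,0,0],0.085]]}}

```text
time_s: 7.4
position: [0.5444, 0.2177, 0.0226]
tool_rot: [[0.655, 0.393, -0.646], [0.752, -0.257, 0.607], [0.072, -0.883, -0.464]]
ft_force: [1.9, -2.4, 7.3]
grip_width: 0.085
```

```bash
python3 log.py; python3 ov.py pics/ov4.png -132
python3 - <<'E'
from go import *
go((-136,0,0,2),(-140,0,0,2),(-142,0,0,2))
E
```

```text
7.4 q [ 19.73  36.67  95.22 -38.62  36.85   0.92] p [0.5444 0.2177 0.0226] w 0.085 F [ 1.9 -2.4  7.3] T [-0.57 -0.09  0.07]
[[ 0.655  0.393 -0.646]
 [ 0.752 -0.257  0.607]
 [ 0.072 -0.883 -0.464]]
[[-0.0006, -0.0002, 0.0004], [-0.1, 1.2, 0.3], 0.085]
[[-0.0006, -0.0003, 0.0005], [-0.0, 1.1, 0.4], 0.085]
[[-0.0006, -0.0002, 0.0003], [-0.1, 1.2, 0.3], 0.085]
[[-0.0007, -0.0002, 0.0003], [-0.1, 1.1, 0.3], 0.085]
[[-0.0003, -0.0001, 0.0002], [-0.0, 0.6, 0.2], 0.085]
[[-0.0003, -0.0002, 0.0002], [-0.0, 0.6, 0.2], 0.085]
[0.5407 0.217  0.0225] [ 20.  37.  95. -39.  39.   7.] {'knuckcab': 0.026} {'loupe': 0.017, 'collar': 0.006, 'foot': 0.013, 'spare': 0.066, 'bench': 0.024}
```

View pics/ov4.png

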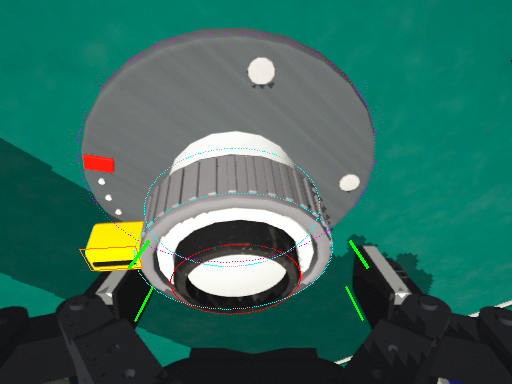

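Request:
{"name": "carry_out", "arguments": {"plan": [[[-0.0006,-0.0002,0.0004],[-0.1,1.2,0.3],0.085],[[-0.0006,-0.0003,0.0005],[0,1.1,0.4],0.085],[[-0.0006,-0.0002,0.0003],[-0.1,1.2,0.3],0.085],[[-0.0007,-0.0002,0.0003],[-0.1,1.1,0.3],0.085],[[-0.0003,-0.0001,0.0002],[0,0.6,0.2],0.085],[[-0.0003,-0.0002,0.0002],[0,0.6,0.2],0.085],[[0,0,0],[0,0,0],0.085]]}}

```text
time_s: 8.32
position: [0.5406, 0.217, 0.0225]
tool_rot: [[0.728, 0.375, -0.574], [0.679, -0.281, 0.678], [0.093, -0.883, -0.46]]
ft_force: [1.4, -2.7, 5.6]
grip_width: 0.0849
```

```bash
python3 log.py; python3 ov.py pics/ov5.png -142
python3 - <<'E'
from go import *
go((-144,0,0,2),(-146,0,0,2),(-148,0,0,2))
E
```

```text
8.325 q [ 20.29  36.9   94.62 -38.66  39.11   7.1 ] p [0.5406 0.217  0.0225] w 0.0849 F [ 1.4 -2.7  5.6] T [-0.51 -0.07  0.1 ]
[[ 0.728  0.375 -0.574]
 [ 0.679 -0.281  0.678]
 [ 0.093 -0.883 -0.46 ]]
[[-0.0003, -0.0001, 0.0002], [-0.0, 0.6, 0.1], 0.085]
[[-0.0003, -0.0002, 0.0001], [-0.1, 0.5, 0.2], 0.085]
[[-0.0003, -0.0001, 0.0002], [-0.0, 0.6, 0.1], 0.085]
[[-0.0004, -0.0001, 0.0002], [-0.1, 0.6, 0.2], 0.085]
[[-0.0003, -0.0001, 0.0001], [-0.0, 0.6, 0.2], 0.085]
[[-0.0003, -0.0001, 0.0001], [-0.0, 0.5, 0.1], 0.085]
[0.5385 0.2166 0.0225] [ 21.  37.  94. -39.  40.  11.] {'knuckcab': 0.028, 'gripcab': 0.027} {'loupe': 0.018, 'collar': 0.006, 'foot': 0.012, 'spare': 0.063, 'bench': 0.023}
```

View pics/ov5.png

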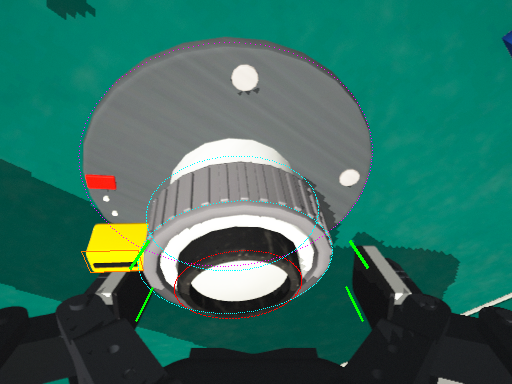

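Request:
{"name": "carry_out", "arguments": {"plan": [[[-0.0003,-0.0001,0.0002],[0,0.6,0.1],0.085],[[-0.0003,-0.0002,0.0001],[-0.1,0.5,0.2],0.085],[[0,0,0],[0,0,0],0.085]]}}

```text
time_s: 8.75
position: [0.5399, 0.2169, 0.0225]
tool_rot: [[0.741, 0.372, -0.559], [0.665, -0.286, 0.69], [0.097, -0.883, -0.459]]
ft_force: [2.2, -1.8, 6.5]
grip_width: 0.0848
```

Request:
{"name": "carry_out", "arguments": {"plan": [[[-0.0003,-0.0001,0.0002],[0,0.6,0.1],0.085],[[-0.0004,-0.0001,0.0002],[-0.1,0.6,0.2],0.085],[[0,0,0],[0,0,0],0.085]]}}

```text
time_s: 9.12
position: [0.5392, 0.2168, 0.0225]
tool_rot: [[0.754, 0.37, -0.543], [0.649, -0.291, 0.703], [0.102, -0.883, -0.459]]
ft_force: [2.9, -1.6, 5.7]
grip_width: 0.0851
```

```bash
python3 log.py
cat > meas.py <<'E'
from st import *
from h import *
s=env.observe();s={k:np.array(v) for k,v in s.items()};p=env.get_image("wrist")
import pickle;pickle.dump((s,p),open("m.pkl","wb"))
cv2.imwrite("pics/m_%d.png"%int(s["time_s"]*100),p["image"][:,:,::-1])
h=cv2.cvtColor(p["image"],cv2.COLOR_RGB2HSV)
for k,z in(("r",.011),("y",.047)):
    for a,c in blobs(p["image"],k):
        X=back(p,c,z,s)[:2];d=X-C
        if np.linalg.norm(d)<.08:print(k,a,c.round(1),X.round(4),np.linalg.norm(d).round(4),np.degrees(np.arctan2(d[1],d[0])).round(1))
# black line on lug top: dark pixels enclosed by yellow hull
H,S_,V=[h[...,i].astype(int) for i in range(3)]
ym=((H>18)&(H<34)&(S_>150)&(V>130)).astype(np.uint8)
n,l,st,_=cv2.connectedComponentsWithStats(ym)
E
python3 meas.py; python3 ov.py pics/ov6.png -146
```

```text
9.125 q [ 20.52  36.99  94.43 -38.78  39.91   9.64] p [0.5392 0.2168 0.0225] w 0.0851 F [ 2.9 -1.6  5.7] T [-0.5  -0.18  0.09]
[[ 0.754  0.37  -0.543]
 [ 0.649 -0.291  0.703]
 [ 0.102 -0.883 -0.459]]
r 401 [101.7 188.5] [0.4716 0.2052] 0.0527 -145.5
y 2536 [118.2 246.2] [0.4782 0.2204] 0.0396 -158.4
```

View pics/ov6.png

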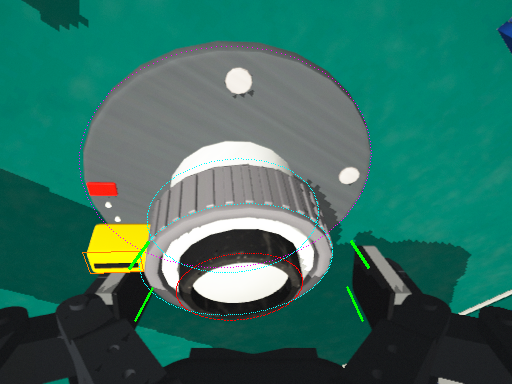

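Run:
```python
import pickle
from st import *
from h import *
s,p=pickle.load(open("m.pkl","rb"))
im=p["image"][:,:,::-1]
cv2.imwrite("pics/lz.png",cv2.resize(im[170:300,70:180],None,fx=5,fy=5,interpolation=cv2.INTER_NEAREST))
a=np.radians(-146)
for uv in((96,267),(110,266.5),(125,265.5),(138,264.5)):
    X=back(p,uv,.0472,s)[:2];d=X-C;print(uv,X.round(4),np.linalg.norm(d).round(4),np.degrees(np.arctan2(d[1],d[0])).round(1))
```

```text
(96, 267) [0.4771 0.2065] 0.0474 -143.1
(110, 266.5) [0.4807 0.2091] 0.043 -143.0
(125, 265.5) [0.4845 0.2122] 0.0381 -143.2
(138, 264.5) [0.4878 0.2149] 0.0338 -143.5
```

View pics/lz.png

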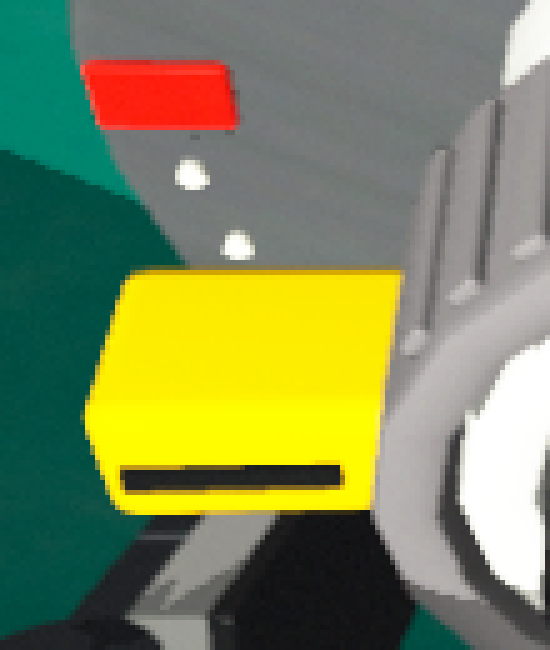

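Request:
{"name": "carry_out", "arguments": {"plan": [[[-0.0003,-0.0001,0.0002],[0,0.6,0.2],0.085],[[-0.0003,-0.0001,0.0002],[0,0.5,0.1],0.085],[[0,0,0],[0,0,0],0.085]]}}

```text
time_s: 9.6
position: [0.5391, 0.2162, 0.0228]
tool_rot: [[0.766, 0.367, -0.528], [0.634, -0.295, 0.715], [0.106, -0.882, -0.458]]
ft_force: [5.5, -6.2, 6.0]
grip_width: 0.0851
```

```bash
python3 log.py;python3 - <<'E'
from go import *
go((-150,0,0,2),(-152,0,0,2))
E
```

```text
9.6 q [ 20.54  37.02  94.28 -38.72  40.31  10.65] p [0.5391 0.2162 0.0228] w 0.0851 F [ 5.5 -6.2  6. ] T [-1.09 -0.59  0.3 ]
[[ 0.766  0.367 -0.528]
 [ 0.634 -0.295  0.715]
 [ 0.106 -0.882 -0.458]]
[[-0.0005, -0.0002, 0.0006], [-0.0, 0.6, 0.2], 0.085]
[[-0.0005, -0.0002, 0.0006], [-0.0, 0.6, 0.2], 0.085]
[[-0.0003, -0.0001, 0.0], [-0.1, 0.6, 0.1], 0.085]
[[-0.0002, -0.0, 0.0], [-0.0, 0.6, 0.2], 0.085]
[0.5371 0.2163 0.0225] [ 21.  37.  94. -39.  41.  13.] {'knuckcab': 0.029, 'gripcab': 0.025} {'loupe': 0.018, 'collar': 0.006, 'foot': 0.011, 'spare': 0.061, 'bench': 0.022}
```

Request:
{"name": "carry_out", "arguments": {"plan": [[[-0.0004,0,0.0006],[0,0,0],0.085],[[0,0,0],[0,0,0],0.085],[[0,0,0],[0,0,0],0.085]]}}

```text
time_s: 9.98
position: [0.539, 0.2163, 0.0227]
tool_rot: [[0.766, 0.367, -0.528], [0.634, -0.295, 0.715], [0.107, -0.882, -0.459]]
ft_force: [8.1, -8.3, 7.1]
grip_width: 0.085
```

```bash
python3 log.py;python3 meas.py
python3 - <<'E'
import pickle
from st import *
from h import *
s,p=pickle.load(open("m.pkl","rb"))
g=p["image"].astype(int)
h=cv2.cvtColor(p["image"],cv2.COLOR_RGB2HSV);y=((h[...,0]>18)&(h[...,0]<34)&(h[...,1]>150)&(h[...,2]>130)).astype(np.uint8)
n,l,st,_=cv2.connectedComponentsWithStats(y);i=1+st[1:,4].argmax();hull=cv2.convexHull(np.argwhere(l==i)[:,::-1].astype(np.int32))
m=np.zeros(y.shape,np.uint8);cv2.fillConvexPoly(m,hull,1);m=cv2.erode(m,np.ones((3,3)))
dk=(m>0)&(g.max(2)<90)
n,l,st,c=cv2.connectedComponentsWithStats(dk.astype(np.uint8));i=1+st[1:,4].argmax();P=np.argwhere(l==i)[:,::-1]
W=np.array([back(p,u,.0472,s)[:2] for u in P]);d=W-C;print(len(P),P.mean(0),np.degrees(np.arctan2(*d.mean(0)[::-1])),np.linalg.norm(d.mean(0)))
v=np.linalg.svd(d-d.mean(0))[2][0];print("line dir",np.degrees(np.arctan2(v[1],v[0])))
E
```

```text
9.975 q [ 20.56  37.02  94.32 -38.82  40.25  10.75] p [0.539  0.2163 0.0227] w 0.085 F [ 8.1 -8.3  7.1] T [-1.27 -0.9   0.42]
[[ 0.766  0.367 -0.528]
 [ 0.634 -0.295  0.715]
 [ 0.107 -0.882 -0.459]]
r 381 [101.7 190.1] [0.4716 0.2052] 0.0527 -145.5
y 2519 [118.4 247.1] [0.4782 0.2206] 0.0395 -158.6
168 [116.05952381 265.94047619] -144.08373735609436 0.040968558135085015
line dir 34.05865045198672
```

Request:
{"name": "carry_out", "arguments": {"plan": [[[-0.0003,0,0.001],[0,0,0],0.085],[[0,0,0],[0,0,0],0.085],[[0,0,0],[0,0,0],0.085]]}}

```text
time_s: 10.4
position: [0.5389, 0.2165, 0.0227]
tool_rot: [[0.765, 0.368, -0.528], [0.634, -0.295, 0.714], [0.107, -0.881, -0.46]]
ft_force: [9.2, -10.7, 7.6]
grip_width: 0.0848
```

```bash
python3 log.py;python3 meas.py
cat > line.py <<'E'
import pickle
from st import *
from h import *
s,p=pickle.load(open("m.pkl","rb"))
g=p["image"].astype(int)
h=cv2.cvtColor(p["image"],cv2.COLOR_RGB2HSV);y=((h[...,0]>18)&(h[...,0]<34)&(h[...,1]>150)&(h[...,2]>130)).astype(np.uint8)
n,l,st,cc=cv2.connectedComponentsWithStats(y)
i=min((k for k in range(1,n) if st[k,4]>60),key=lambda k:np.linalg.norm(back(p,cc[k],.047,s)[:2]-C))
hull=cv2.convexHull(np.argwhere(l==i)[:,::-1].astype(np.int32))
m=np.zeros(y.shape,np.uint8);cv2.fillConvexPoly(m,hull,1);m=cv2.erode(m,np.ones((3,3)))
dk=(m>0)&(g.max(2)<110)
n,l,st,c=cv2.connectedComponentsWithStats(dk.astype(np.uint8));i=1+st[1:,4].argmax();P=np.argwhere(l==i)[:,::-1]
W=np.array([back(p,u,.0472,s)[:2] for u in P]);d=W-C;print(len(P),P.mean(0),np.degrees(np.arctan2(*d.mean(0)[::-1])),np.linalg.norm(d.mean(0)))
v=np.linalg.svd(d-d.mean(0))[2][0];print("line dir",np.degrees(np.arctan2(v[1],v[0])))
E
python3 line.py
```

```text
10.4 q [ 20.61  37.03  94.36 -38.97  40.23  10.91] p [0.5389 0.2165 0.0227] w 0.0848 F [  9.2 -10.7   7.6] T [-1.76 -1.15  0.48]
[[ 0.765  0.368 -0.528]
 [ 0.634 -0.295  0.714]
 [ 0.107 -0.881 -0.46 ]]
r 392 [102.  190.6] [0.4717 0.2052] 0.0526 -145.5
y 2514 [118.5 247.6] [0.4781 0.2207] 0.0396 -158.8
189 [116.10582011 266.55026455] -144.0952897870556 0.04100554828939993
line dir -146.17614649911312
```

Run:
```python
from st import *
s=env.observe();Rc=orth(s["tool_rot"]);p=np.array(s["position"])
ph=np.radians(-146);e=np.array([-np.sin(ph),np.cos(ph),0])
print("back 4mm",(Rc.T@(e*.004)).round(4),"up 40",(Rc.T@[0,0,.04]).round(4))
for k in(0,.012):
    print(gaps(p+e*k,Rc,-146))
for up in(0,.05,.1,.2):
    q,er=ik(p+e*.012+[0,0,up],Rc,s["q"]);print(q.round(0),{a+b:float(v) for (a,b),v in body(q).items() if v<.04})
```

```text
back 4mm [-0.0004  0.0018 -0.0035] up 40 [ 0.0043 -0.0353 -0.0184]
{('col', -1): np.float64(0.005896049070071782), ('loupe', -1): np.float64(0.017896049070071782), ('z', -1): np.float64(0.023011609999955704), 'lug': np.float64(-0.0010907423553375706), ('col', 1): np.float64(0.01376532776141743), ('loupe', 1): np.float64(0.024715943778926063), ('z', 1): np.float64(0.033705373310437464)}
{('col', -1): np.float64(0.009534148623509972), ('loupe', -1): np.float64(0.02146200083581924), ('z', -1): np.float64(0.023011609999955704), 'lug': np.float64(0.010909257644662418), ('col', 1): np.float64(0.015123990045965263), ('loupe', 1): np.float64(0.02500876754443328), ('z', 1): np.float64(0.033705373310437464)}
[ 19.  37.  94. -39.  40.  10.] {'wristcab': 0.036, 'forkmon': 0.025, 'foremon': 0.037, 'knuckmon': 0.036, 'knuckcab': 0.037, 'gripcab': 0.031}
[ 19.  32.  92. -34.  45.   4.] {'forkmon': 0.039, 'knuckmon': 0.036, 'knuckcab': 0.037, 'gripcab': 0.031}
[ 19.  28.  89. -31.  51.  -1.] {'knuckmon': 0.036, 'gripcab': 0.039}
[ 19.  22.  81. -27.  64. -10.] {'knuckmon': 0.038}
```

Request:
{"name": "carry_out", "arguments": {"plan": [[[-0.0004,0.0018,-0.0035],[0,0,0],0.085],[[-0.0004,0.0018,-0.0035],[0,0,0],0.085],[[-0.0004,0.0018,-0.0035],[0,0,0],0.085],[[0.0011,-0.009,-0.0046],[0,0,0],0.085],[[0.002,-0.018,-0.009],[0,0,0],0.085],[[0.004,-0.035,-0.018],[0,0,0],0.085],[[0.004,-0.035,-0.018],[0,0,0],0.085],[[0,0,0],[0,0,0],0.085]]}}

```text
time_s: 11.45
position: [0.5437, 0.2084, 0.1341]
tool_rot: [[0.765, 0.37, -0.527], [0.634, -0.291, 0.716], [0.112, -0.882, -0.458]]
ft_force: [0.7, 0.3, -0.8]
grip_width: 0.0849
```

```bash
python3 log.py
```

```text
11.45 q [ 19.5   27.34  88.57 -30.23  52.26  -2.29] p [0.5437 0.2084 0.1341] w 0.0849 F [ 0.7  0.3 -0.8] T [ 0.15  0.13 -0.04]
[[ 0.765  0.37  -0.527]
 [ 0.634 -0.291  0.716]
 [ 0.112 -0.882 -0.458]]
```

Request:
{"name": "carry_out", "arguments": {"plan": [[[0.004,-0.035,-0.018],[0,0,0],0.085],[[0.004,-0.035,-0.018],[0,0,0],0.085],[[0,0,0],[0,0,0],0.085],[[0,0,0],[0,0,0],0.085]]}}

```text
time_s: 11.95
position: [0.5417, 0.2075, 0.2083]
tool_rot: [[0.766, 0.363, -0.53], [0.634, -0.294, 0.715], [0.104, -0.884, -0.455]]
ft_force: [0.1, -0.8, -0.5]
grip_width: 0.0849
```

```bash
python3 log.py;python3 meas.py; python3 line.py; ls -t pics|head -1
python3 - <<'E'
import pickle,cv2
from rig import env
s,p=pickle.load(open("m.pkl","rb"))
cv2.imwrite("pics/fin.png",p["image"][:,:,::-1])
E
```

```text
11.95 q [ 19.48  22.44  82.61 -26.74  62.26  -8.71] p [0.5417 0.2075 0.2083] w 0.0849 F [ 0.1 -0.8 -0.5] T [0.14 0.16 0.05]
[[ 0.766  0.363 -0.53 ]
 [ 0.634 -0.294  0.715]
 [ 0.104 -0.884 -0.455]]
r 105 [153.7  18.4] [0.471  0.2056] 0.0529 -146.3
y 522 [167.1  32.9] [0.4807 0.2146] 0.0399 -149.3
35 [166.42857143  36.85714286] -145.4751511409167 0.040488608373196275
line dir 33.03363424783641
m_1195.png
```

View pics/fin.png

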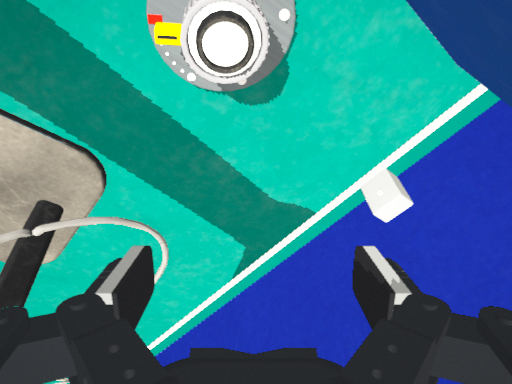

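Run:
```python
from rig import env
import cv2,numpy as np,pickle
from h import *
p=env.get_image("scene");d=pickle.load(open("d0.pkl","rb"))["scene"]
for q in(d,p):print([(a,c.round(1)) for k in"yr" for a,c in blobs(q["image"],k) if 200<c[0]<290 and 140<c[1]<260])
f=lambda q:cv2.resize(q["image"][150:260,190:290],(390,429),interpolation=cv2.INTER_CUBIC)
cv2.imwrite("pics/cmp.png",np.hstack([f(d),f(p)])[:,:,::-1])
```

```text
[(np.int32(54), array([253. , 178.6])), (np.int32(11), array([243.4, 205.8])), (np.int32(7), array([258.7, 224.6]))]
[(np.int32(56), array([250.1, 183.7])), (np.int32(12), array([243.2, 205.8])), (np.int32(7), array([258.7, 224.6]))]
```

View pics/cmp.png

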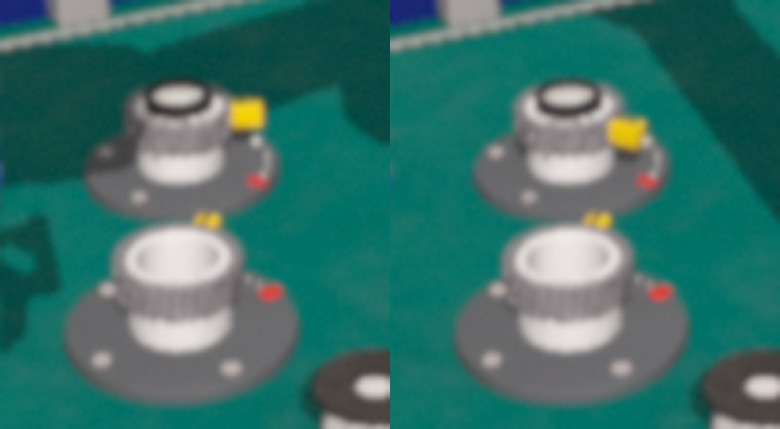

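Run:
```python
from rig import env
import pickle
from h import *
d=pickle.load(open("d0.pkl","rb"))["scene"]
C=np.array([.5145,.2335])
for a in(-108.5,-140,-145.5,-150):
    t=np.radians(a);print(a,proj(d,np.array([C[0]+.041*np.cos(t),C[1]+.041*np.sin(t),.040]))[0].round(1))
```

```text
-108.5 [252.5 179.5]
-140 [251.2 183.7]
-145.5 [250.4 184.4]
-150 [249.7 184.9]
```

Run:
```python
from rig import env
print(env.close_job(), env.observe()["time_s"])
```

```text
the job is handed in; nothing more can be done
the job is handed in; nothing more can be done
```

I turned the collar on the black-loupe stand clockwise to its end stop at the red mark. The gripper then backed off and lifted about 0.2 m clear, with its fingers open. I did it by pushing the lug with one finger of the open gripper, with the tool tilted 28° to keep the arm clear of the monitor and cabinet. The job was handed in at about 12 s.

What the last checks showed:
- **End stop:** the sideways force on the finger rose from about 3 N to 14 N while the finger stopped moving forward. Once clear, the force readings returned to about zero.
- **Lug against mark:** from the raised wrist camera, the lug's black line lies at −145.5° and the red mark at −146.3°, within 1°. The scene camera agrees to about a pixel. While the finger was still pressing, the line's midpoint read −144.1° against a mark at −145.5°. That difference is within the calibration error of about 2 mm.
- **Empty stand:** its lug and mark sit at the same scene-camera pixels as at the start, to within 0.2 px.

No check failed. The two cameras differed by about 2 mm on where the stand's axis is, so I used a value between them, corrected with the close-up view.

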